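Change over the column stored behind the bottles

TASK

Change the columns over: the long column lies at the back of the bottle rack, hemmed in by the two brown bottles, so first stand both bottles upright on the spill tray, then lay the long column in the free place of the column stand, and after that lay the short column from the stand in the rack's cradle instead. Finally put each bottle back upright in the well of the rack it came from, both columns lying centred and level in their channels; do not tip a bottle over or shift the timer or the ferrule dish.

Things in the scene. Friction and masses are not known exactly. Their poses are not given: they have to be found in the camera images.
- large_bottle: Brown glass bottle with a red cap, loose, 60 mm in diameter and 111 mm tall (straight-sided to about 65 mm, then a shoulder; cap 30 mm in diameter, top 18 mm). Origin: centre of its underside; z up.
- small_bottle: Brown glass bottle with a black cap, loose, 48 mm in diameter and 91 mm tall (straight-sided to about 50 mm, then a shoulder; cap 30 mm in diameter, top 18 mm). Origin: centre of its underside; z up.
- long_column: Longer of two steel chromatography columns, loose, 158 mm over its red plugs: a bar 12 mm in diameter, with end fittings 20 mm wide and 16 mm high, 52 to 68 mm from the middle. It lies in the rack's cradle. Origin: middle of its length, level with the underside of the fittings (8 mm below the bar's axis); y along the column, z up.
- short_column: Shorter steel column, loose, 128 mm over its red plugs, otherwise alike (fittings 37 to 53 mm from the middle). It lies in one place of the column stand. Origin and axes as for the long column.
- bottle_rack: Fixed grey rack, 116 x 165 mm. Origin: underside centre; x to its back, y its length. Two wells 66 mm wide at x=-24, y=+42/-42 mm, floor at z=5, plate top at 15. Behind, at x=+28, the column cradle: channels along y, 30 mm wide, floor at z=20, walls to 34, from 31 to 71 mm either side of the middle, open for fingers (plate z=15 in front, 10 behind). A column lies centred at y=0, origin at z=20.
- column_stand: Fixed column stand, grey plate 150 x 164 x 10 mm. Origin: underside centre. Two black cradles like the rack's (along y, 30 mm wide, floor at z=20 mm, walls to 34 mm, 31 to 71 mm either side of the open middle), at x=-38 mm (nearer the robot, holds the short column) and x=+38 mm (free). A column lies centred at y=0.
- spill_tray: Fixed empty dark steel spill tray, 125 x 215 mm, rim 14 mm high, 3 mm walls and 3 mm floor, longer along its y. Origin: underside at its centre. It stands to one side of the rack, the column stand to the other; keep clear of the tall computer tower between them (front about 0.58 m ahead of the robot, y from -0.13 to +0.03 m).
- timer: White lab timer, 62 x 62 x 20 mm, loose, a bystander. Origin: centre of its underside.
- ferrule_dish: White dish of spare ferrules, 60 mm in diameter, 13 mm high, loose, a bystander close behind the rack. Origin: centre of its underside.
Things that resemble listed ones, but are neither listed nor needed, are in the scene too. Leave any yellow look-alike of the small_bottle alone.

How it is judged (in metres and radians):
On the way, in this order (a step that is already met when the one before it is completed fails the run):
1. both bottles stand upright on the spill tray (x of large_bottle in the frame of spill_tray between -0.05 and 0.05 m and y of large_bottle in the frame of spill_tray between -0.095 and 0.095 m and z of each of large_bottle, small_bottle in the frame of spill_tray below 0.012 m and angle between each of large_bottle, small_bottle's own z axis and vertical below 0.12 rad and linear speed of each of large_bottle, small_bottle below 0.05 m/s and x of small_bottle in the frame of spill_tray between -0.05 and 0.05 m and y of small_bottle in the frame of spill_tray between -0.095 and 0.095 m), for 0.2 s.
2. the long column lies in the free place of the column stand (x of long_column in the frame of column_stand between 0.028 and 0.048 m and y of long_column in the frame of column_stand between -0.014 and 0.014 m and z of long_column in the frame of column_stand below 0.025 m and angle between the y axis of long_column and the y axis of column_stand, either way round below 0.15 rad and angle between long_column's own y axis and vertical above 1.47 rad and linear speed of long_column below 0.02 m/s), for 0.2 s.
3. the short column lies in the cradle of the rack (x of short_column in the frame of bottle_rack between 0.018 and 0.038 m and y of short_column in the frame of bottle_rack between -0.014 and 0.014 m and z of short_column in the frame of bottle_rack below 0.025 m and angle between the y axis of short_column and the y axis of bottle_rack, either way round below 0.15 rad and angle between short_column's own y axis and vertical above 1.47 rad and linear speed of short_column below 0.02 m/s), for 0.2 s.
At the end, for the whole second after the job is handed in: Long column in the stand's free place, short one in the rack's cradle, each level on the channel floor within 10 mm across and 14 mm along of centre; each bottle upright on the floor of its old well, within 15 mm of where it stood; all released and at rest (all of step 2 and all of step 3 and distance of each of large_bottle, small_bottle from where it was at the start of the episode below 0.015 m and z of each of large_bottle, small_bottle in the frame of bottle_rack below 0.01 m and angle between each of large_bottle, small_bottle's own z axis and vertical below 0.1 rad and linear speed of each of large_bottle, small_bottle below 0.02 m/s); the robot touches nothing.
It fails at once if a bottle is tipped over (angle between any of large_bottle, small_bottle's own z axis and vertical above 0.6 rad).
It fails at once if the timer or the ferrule dish is shifted by more than 25 mm (distance of any of timer, ferrule_dish from where it was at the start of the episode above 0.025 m).
It also fails if it takes over 131 s, if anything falls off the work surface, if the arm or the gripper's body presses on something with over 40 N, if the wrist force passes 120 N, or if a joint passes its speed limit or range.

ROBOT

A 7-joint arm with a two-finger parallel gripper is mounted at the origin on a cart in front of the work surface, level with it; the furniture and walls round the work are solid. World frame = base frame: x ahead of the robot, y to its left, z up, the work surface at z = 0. Lengths are in m, angles in degrees, forces in N, time in s.
With the tool pointing down it reaches from about 0.425 to 0.875 m from the base axis. Payload 4.7 kg.
Tool frame: the origin (TCP) lies on the mounting face of the last link; the fingertips stand 182 mm ahead of it and the grasp point (between the pads) lies 164 mm ahead of it; z points along the fingers, y is the line along which they close (so a half turn about z gives the same grasp; the last joint's range is limited). The gripper opens to 87 mm and grips with 3 to 60 N. Pads are 19 mm wide; open, the fingers measure 117 mm over their backs; the gripper's body (75 mm by 190 mm) begins 51 mm behind the grasp point.
Start: joints at [65.953, 18.392, -4.016, 83.108, 1.295, 78.541, -3.26], TCP at [0.273, -0.59, 0.405] pointing down, gripper open.
Joint ranges: [-163.93, 163.93], [-17.29, 119.83], [-79.2, 71.16], [3.27, 140.29], [-89.18, 269.18], [5.43, 117.66], [-154.24, 154.24]. Speed limits (degrees/s): [147.25, 147.25, 180, 180, 180, 180, 180].

INTERFACE

Orientations are given as [roll, pitch, yaw] about the fixed x, y, z axes, in that order (R = Rz(yaw) Ry(pitch) Rx(roll)).
In Python, from cell import env gives the robot as it stands.
- The arm moves only by the tool servo_tool, never from a script. Its argument "plan" is a list of rows, each an object with "xyz": the shift along the tool's x, y, z in cm, a list of three; "twist": the turn, a rotation vector about the tool's x, y, z in degrees, a list of three; "jaw": the closure, from 0 (fully open) to 1 (shut). In form: [{"xyz": [x, y, z], "twist": [wx, wy, wz], "jaw": jaw}, ...]. A call has 1 to 10 rows; each row is the pose to reach, as a shift and turn from the pose commanded when the call began, along the tool's axes at that moment; what a row does not reach only later rows make up. A row lasts 1/12 s, in which the tool goes at most 41.7 mm and 7.16 degrees, less where a joint would pass 70% of its speed; a pose out of reach is approached as far as the arm can. A call with a gripper value outside its range is refused whole. The fingers move at their own pace and stop on an object; "newtons" is the grip in N (left out, the last holds). Time passes only in rows, so rows that repeat a pose let the fingers close. It gives the time, the measured TCP pose, the force, the opening and the grip force at its end, in the units of the state.
- env.get_obs(): the state, without advancing time (a new reading comes with each control period).
- env.read_camera(name): name is "scene" or "side" or "wrist"; returns a dict with "img" (384x512x3 uint8, red, green, blue), "camera_matrix" (3x3 intrinsics, pixels), "R" (3x3) and "t" (3): a world point X has camera coordinates R X + t. Camera axes: x right, y down, z forward; pixel columns grow to the right and rows downward; lengths in m; the calibration is good to about 2 mm. The wrist camera is an equidistant fisheye: a pixel r from the principal point sees the ray r / f radians off the axis. A picture is of the moment at which its call begins. There is no depth.
- env.sign_off(): hands the job in; it is judged then, once.
The state is a dict: "time_s": time; "qpos": joint angles; "joint_velocities": joint speeds; "effort": joint torques, N m; "tool_pos": TCP position; "tool_rot": TCP orientation; "force": force on the tool from outside, world axes, zero at the start; "wrist_torque": the same for the moment, N m; "grip_width": finger opening in m; "grasp_force": force on a finger pad.
Only numpy, scipy, OpenCV 4.12 (cv2) and the standard library are available. Lean on these libraries where they do the work, as an engineer would, in place of code of your own. Each camera call takes 0.05 s, during which the arm holds its last target. There are 200 camera calls.

## Working session

There is one attempt and no reset: what is moved stays moved. The work goes in short steps, Python scripts to look and compute and a tool call to move; the robot and the scene stay as the last step left them, time stands still between calls to the robot, and variables do not carry over. Pictures are saved under pics/ and viewed, at most 14 in all, crops included, and the job is handed in when it is done.

Besides the shell and the picture viewer there is one more tool, called after "Call:" as name(argument=value, ...) on one line, values as JSON. servo_tool: Moves the arm, as the interface text tells. Its arguments: {"type":"object","properties":{"plan":{"type":"array","items":{"type":"object","properties":{"xyz":{"type":"array","items":{"type":"number"}},"twist":{"type":"array","items":{"type":"number"}},"jaw":{"type":"number"}}}},"newtons":{"type":"number"}},"required":["plan"]}

```bash
mkdir -p pics; ls; python3 - <<'E'
from cell import env
import cv2
o=env.get_obs()
for k in('time_s','tool_pos','tool_rot','grip_width','force'):print(k,o[k])
for n in('scene','side'):
    c=env.read_camera(n);cv2.imwrite(f'pics/{n}0.png',cv2.resize(c['img'][:,:,::-1],(800,600),interpolation=cv2.INTER_CUBIC))
    print(n,c['camera_matrix'],c['R'],c['t'])
E
```

```text
pics
time_s 0.0
tool_pos [ 0.27307961 -0.58963751  0.40365578]
tool_rot [-1.79890262e+02  7.23543469e-03  2.48558408e+01]
grip_width 0.0869273975937256
force [0.14947884 0.7652998  0.17537966]
scene [[412.75723271   0.         249.67661331]
 [  0.         412.75723271 195.05312096]
 [  0.           0.           1.        ]] [[-0.66535499 -0.74638458  0.0145877 ]
 [-0.58188219  0.50627184 -0.63647619]
 [ 0.46767066 -0.43197093 -0.77115839]] [0.40970033 0.28250838 0.86937718]
side [[446.97635492   0.         253.84502843]
 [  0.         446.97635492 192.63578714]
 [  0.           0.           1.        ]] [[-0.87041961 -0.49223652 -0.00853863]
 [-0.24988413  0.45667978 -0.85381585]
 [ 0.42417876 -0.74104439 -0.52050513]] [0.49430174 0.13094137 0.99458676]
```

View pics/scene0.png

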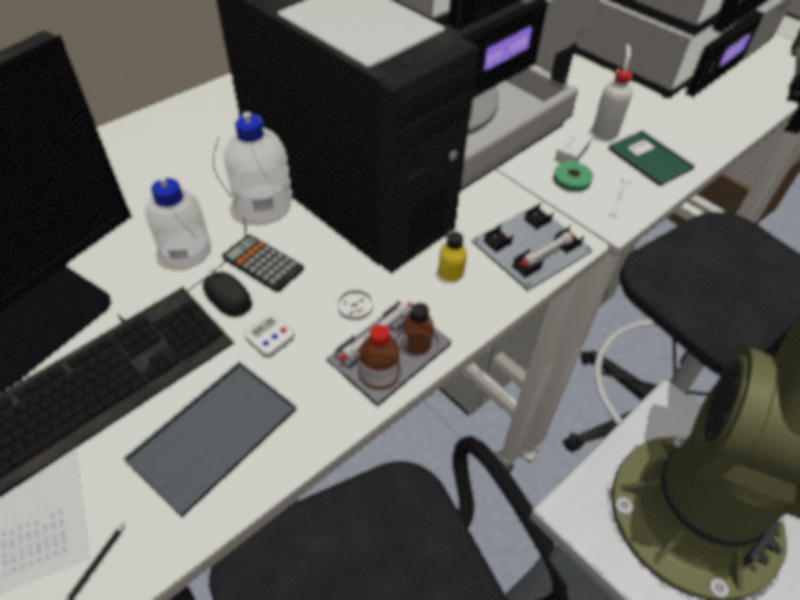

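View pics/side0.png

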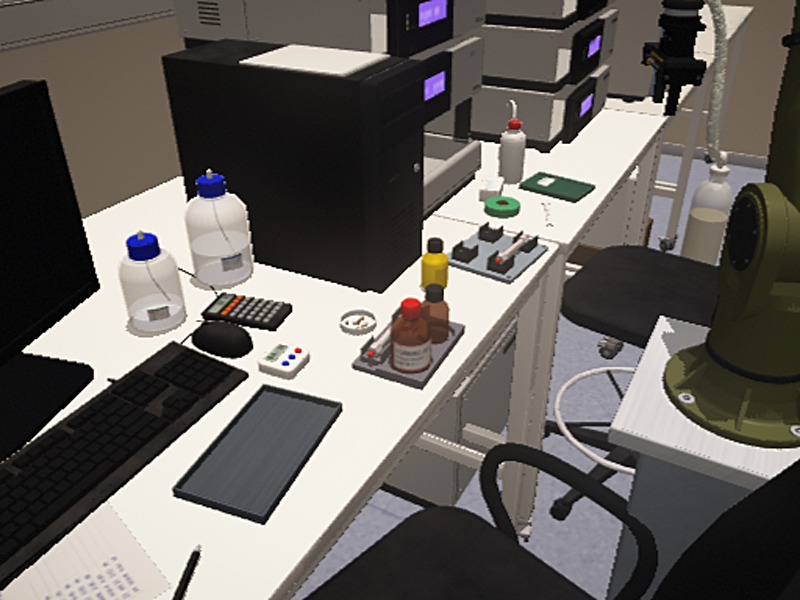

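The scene view shows the red-capped bottle at (380,335), the black-capped one at (420,315), and a yellow decoy at (452,257), which doesn't match the brown description. The tray is around (210,438), the stand around (533,245), the timer at (270,336) and the dish at (355,304). I'll fit poses from the corners.

```bash
cat > h.py <<'E'
import numpy as np,cv2
from cell import env
from scipy.optimize import least_squares
S=1.5625
def proj(c,X):
    p=(c['R']@np.atleast_2d(X).T).T+c['t']
    K=c['camera_matrix'];return p[:,:2]/p[:,2:]*K[0,0]+K[:2,2]
def ray(c,px,z):
    K=c['camera_matrix'];d=c['R'].T@np.r_[(np.array(px)-K[:2,2])/K[0,0],1];o=-c['R'].T@c['t'];return o+d*(z-o[2])/d[2]
def rect(pose,lx,ly,z):
    x,y,a=pose;P=np.array([[lx,ly],[lx,-ly],[-lx,-ly],[-lx,ly]])/2   # back-left, back-right, front-right, front-left
    ca,sa=np.cos(a),np.sin(a);return np.c_[P@np.array([[ca,sa],[-sa,ca]])+[x,y],np.full(4,z)]
def fit(obs,lx,ly,z,x0):
    # obs: list of (cam, {corner:px800})
    def f(p):
        r=rect(p,lx,ly,z);return np.concatenate([(proj(c,r[i])[0]-np.array(px)/S) for c,d in obs for i,px in d.items()])
    s=least_squares(f,x0);return s.x,np.abs(s.fun).max()
E
cat > a.py <<'E'
from h import *
sc,sd=[env.read_camera(n) for n in('scene','side')]
for nm,p in dict(tray=(210,438),rack=(390,350),stand=(533,245),timer=(270,336),dish=(355,304)).items(): print(nm,ray(sc,np.array(p)/S,.012).round(3))
T=[(127,458),(240,365),(295,408),(183,512)]
for p in T: print('traycorner',ray(sc,np.array(p)/S,.014).round(3))
for p in [(175,490),(262,388),(341,405),(265,521)]: print('traycorner sd',ray(sd,np.array(p)/S,.014).round(3))
for p in [(328,357),(379,399),(450,343)]: print('rack sc',ray(sc,np.array(p)/S,.013).round(3))
for p in [(355,366),(425,383),(465,330)]: print('rack sd',ray(sd,np.array(p)/S,.013).round(3))
for p in [(474,238),(530,287),(592,245),(537,205)]: print('stand sc',ray(sc,np.array(p)/S,.01).round(3))
for p in [(513,281),(547,243),(478,228)]: print('stand sd',ray(sd,np.array(p)/S,.01).round(3))
for c,a,b in((sc,(380,328),(420,309)),(sd,(411,303),(434,290))):print('caps',ray(c,np.array(a)/S,.111).round(3),ray(c,np.array(b)/S,.091).round(3))
E
python3 a.py
```

```text
tray [0.52  0.429 0.012]
rack [0.466 0.134 0.012]
stand [ 0.47  -0.218  0.012]
timer [0.613 0.261 0.012]
dish [0.575 0.115 0.012]
traycorner [0.568 0.532 0.014]
traycorner [0.596 0.328 0.014]
traycorner [0.479 0.31  0.014]
traycorner [0.449 0.513 0.014]
traycorner sd [0.565 0.539 0.014]
traycorner sd [0.597 0.336 0.014]
traycorner sd [0.478 0.313 0.014]
traycorner sd [0.442 0.524 0.014]
rack sc [0.519 0.216 0.013]
rack sc [0.409 0.206 0.013]
rack sc [0.413 0.053 0.013]
rack sd [0.51  0.228 0.013]
rack sd [0.4   0.214 0.013]
rack sd [0.407 0.062 0.013]
stand sc [ 0.554 -0.151  0.01 ]
stand sc [ 0.408 -0.137  0.01 ]
stand sc [ 0.4   -0.302  0.01 ]
stand sc [ 0.537 -0.31   0.01 ]
stand sd [ 0.4   -0.128  0.01 ]
stand sd [ 0.397 -0.302  0.01 ]
stand sd [ 0.544 -0.3    0.01 ]
caps [0.452 0.167 0.111] [0.451 0.088 0.091]
caps [0.446 0.171 0.111] [0.449 0.092 0.091]
```

The corners from both cameras agree to within about 1 cm. The rack is near (0.47,0.137), the stand near (0.473,-0.22) and the tray near (0.522,0.425). Next I'll go over the stand with yaw 90 and take a close look.

Call:
servo_tool(plan=[{"xyz": [30, -25.5, 0], "twist": [0, 0, -65], "jaw": 0}, {"xyz": [30, -25.5, 0], "twist": [0, 0, -65], "jaw": 0}, {"xyz": [30, -25.5, 0], "twist": [0, 0, -65], "jaw": 0}, {"xyz": [30, -25.5, 0], "twist": [0, 0, -65], "jaw": 0}, {"xyz": [30, -25.5, 0], "twist": [0, 0, -65], "jaw": 0}, {"xyz": [30, -25.5, 0], "twist": [0, 0, -65], "jaw": 0}, {"xyz": [30, -25.5, 0], "twist": [0, 0, -65], "jaw": 0}, {"xyz": [30, -25.5, 0], "twist": [0, 0, -65], "jaw": 0}, {"xyz": [30, -25.5, 0], "twist": [0, 0, -65], "jaw": 0}, {"xyz": [30, -25.5, 0], "twist": [0, 0, -65], "jaw": 0}])

```text
time_s: 1.03
tool_pos: [0.4403, -0.2263, 0.4051]
tool_rot: [179.9, -0.1, 90.6]
force: [0.9, 0.7, -0.2]
grip_width: 0.0866
grasp_force: 0.0
```

```bash
cat > w.py <<'E'
import sys
from h import *
c=env.read_camera('wrist');n=sys.argv[1];im=c['img'][:,:,::-1]
cv2.imwrite(f'pics/{n}.png',cv2.resize(im,(800,600),interpolation=cv2.INTER_CUBIC))
np.savez(f'pics/{n}.npz',K=c['camera_matrix'],R=c['R'],t=c['t'])
o=env.get_obs();print(o['time_s'],o['tool_pos'].round(4),o['tool_rot'].round(2),o['qpos'],'cam',(-c['R'].T@c['t']).round(3),c['R'][2].round(3),c['camera_matrix'])
E
python3 w.py w1
```

```text
1.0833 [ 0.4413 -0.2245  0.4052] [ 1.7989e+02 -1.3000e-01  9.0550e+01] [ 4.90573173e+01  4.66693267e-01 -2.50741228e+01  1.03746437e+02
  3.91351943e-02  7.57859423e+01  2.45287766e+01] cam [ 0.439 -0.149  0.386] [ 0.004 -0.279 -0.96 ] [[297.31863964   0.         251.17561009]
 [  0.         297.31863964 189.08763001]
 [  0.           0.           1.        ]]
```

View pics/w1.png

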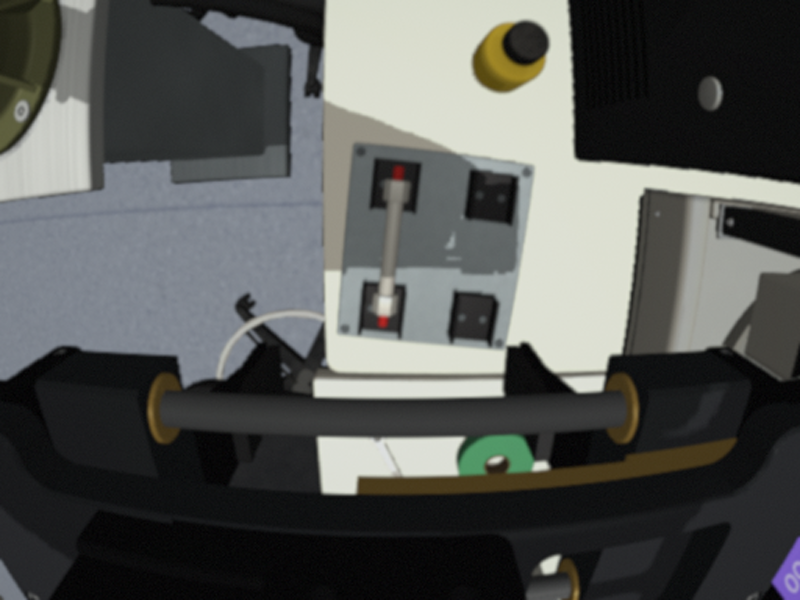

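The wrist view shows the stand corners at (355,143), (533,166), (507,348) and (338,334). The short column's plugs are at (398,172) and (383,322), and the free cradles at (491,196) and (474,317). The yellow bottle is at (510,55).

Next is the stand fit and a move over the rack.

```bash
cat >> h.py <<'E'
def fray(n,px,z):
    d=np.load(f'pics/{n}.npz');K,R,t=d['K'],d['R'],d['t']
    v=(np.array(px)/S-K[:2,2])/K[0,0];th=np.linalg.norm(v);q=np.r_[v/th*np.sin(th),np.cos(th)]
    q=R.T@q;o=-R.T@t;return (o+q*(z-o[2])/q[2]).round(4)
E
python3 - <<'E'
from h import *
P=[fray('w1',p,.01) for p in[(355,143),(533,166),(507,348),(338,334)]];print(P,np.mean(P,0))
for i,j in((0,1),(3,2),(3,0),(2,1)):
    d=P[j]-P[i];print(np.linalg.norm(d),np.degrees(np.arctan2(d[1],d[0])))
for p in[(398,172),(383,322)]:print('short',fray('w1',p,.028))
a,b=(fray('w1',p,.034) for p in[(491,172),(474,292)]);print('free cradle back tops',a,b)
print('yellow cap',fray('w1',(526,42),.091))
E
```

```text
[array([ 0.4098, -0.1318,  0.01  ]), array([ 0.5553, -0.1461,  0.01  ]), array([ 0.5435, -0.306 ,  0.01  ]), array([ 0.3938, -0.2932,  0.01  ])] [ 0.4756   -0.219275  0.01    ]
0.14620102598819204 -5.6131050067206765
0.15024623123393147 -4.887151083820187
0.1621911218285391 84.33861794936762
0.16033480595304314 85.77944406699757
short [ 0.444  -0.1549  0.028 ]
short [ 0.4332 -0.2754  0.028 ]
free cradle back tops [ 0.5146 -0.1528  0.034 ] [ 0.5054 -0.2476  0.034 ]
yellow cap [ 0.5247 -0.0642  0.091 ]
```

Call:
servo_tool(plan=[{"xyz": [20, -2, 0], "twist": [0, 0, 0], "jaw": 0}, {"xyz": [20, -2, 0], "twist": [0, 0, 0], "jaw": 0}, {"xyz": [20, -2, 0], "twist": [0, 0, 0], "jaw": 0}, {"xyz": [20, -2, 0], "twist": [0, 0, 0], "jaw": 0}, {"xyz": [20, -2, 0], "twist": [0, 0, 0], "jaw": 0}, {"xyz": [31, 0, 0], "twist": [0, 0, 0], "jaw": 0}, {"xyz": [31, 0, 0], "twist": [0, 0, 0], "jaw": 0}, {"xyz": [31, 0, 0], "twist": [0, 0, 0], "jaw": 0}, {"xyz": [31, 0, 0], "twist": [0, 0, 0], "jaw": 0}, {"xyz": [31, 0, 0], "twist": [0, 0, 0], "jaw": 0}])

```text
time_s: 1.92
tool_pos: [0.4389, 0.0789, 0.4048]
tool_rot: [180.0, 0.0, 90.1]
force: [0.4, -1.1, 0.0]
grip_width: 0.087
grasp_force: 0.0
```

```bash
python3 w.py w2
```

```text
1.9667 [0.4389 0.0773 0.4046] [-1.7998e+02  5.0000e-02  8.9880e+01] [ 35.81715865  -7.12383935 -45.01219261 109.03469149  -5.13636693
  76.09680988  -7.85437545] cam [0.438 0.156 0.385] [ 0.   -0.28 -0.96] [[297.31863964   0.         251.17561009]
 [  0.         297.31863964 189.08763001]
 [  0.           0.           1.        ]]
```

View pics/w2.png

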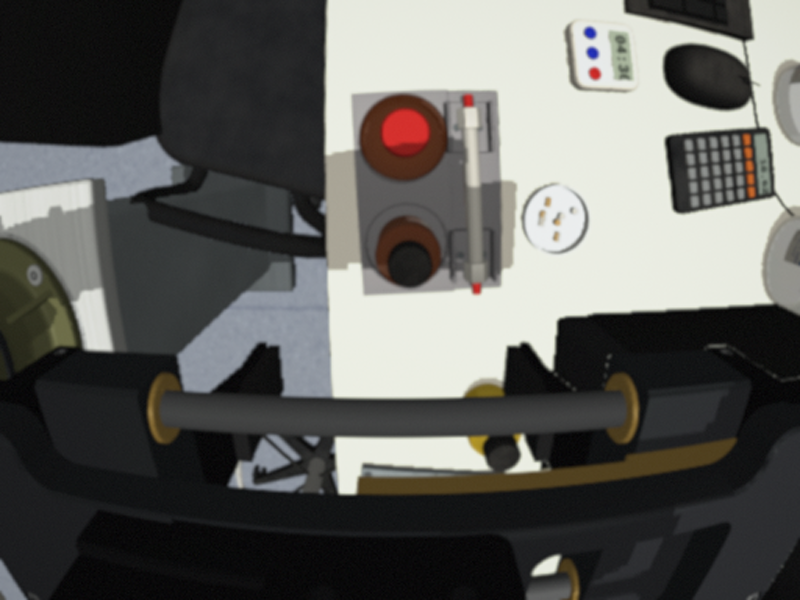

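The view shows the large cap at (406,133), the small cap at (410,264) and the rack corners at (353,94), (493,91), (502,287) and (363,294). The column plugs are at (467,101) and (476,288), the dish at (555,218) and the timer at (602,55).

```bash
python3 - <<'E'
from h import *
P=[fray('w2',p,.015) for p in[(353,94),(493,91),(502,287),(363,294)]];print(P,np.mean(P,0))
for i,j in((0,1),(3,2),(3,0),(2,1)):
    d=P[j]-P[i];print(np.linalg.norm(d),np.degrees(np.arctan2(d[1],d[0])))
for p in[(467,101),(476,288)]:print('long',fray('w2',p,.028))
print('large',fray('w2',(406,133),.111),'small',fray('w2',(410,264),.091))
print('dish',fray('w2',(555,218),.013),'timer',fray('w2',(602,55),.02))
E
```

```text
[array([0.4077, 0.2123, 0.015 ]), array([0.5183, 0.217 , 0.015 ]), array([0.5308, 0.0555, 0.015 ]), array([0.4142, 0.0493, 0.015 ])] [0.46775  0.133525 0.015   ]
0.11069981933137919 2.4333475451750433
0.11676472069936197 3.0437358876587535
0.16312954974498026 92.28359108156705
0.1619830238018787 94.42583403644983
long [0.4952 0.2058 0.028 ]
long [0.5059 0.0582 0.028 ]
large [0.4464 0.1742 0.111 ] small [0.45   0.0915 0.091 ]
dish [0.5745 0.115  0.013 ] timer [0.6121 0.2571 0.02  ]
```

The rack comes out at (0.469,0.1335) with yaw 3°. The bottles are where the wells should be, and the brown, black-capped bottle at (410,264) is the small one. I'll descend on it.

Call:
servo_tool(plan=[{"xyz": [1.4, 1.1, 4], "twist": [0, 0, -3], "jaw": 0.2}, {"xyz": [1.4, 1.1, 8], "twist": [0, 0, -3], "jaw": 0.2}, {"xyz": [1.4, 1.1, 11], "twist": [0, 0, -3], "jaw": 0.2}, {"xyz": [1.4, 1.1, 12], "twist": [0, 0, -3], "jaw": 0.2}, {"xyz": [1.4, 1.1, 12], "twist": [0, 0, -3], "jaw": 0.2}, {"xyz": [1.4, 1.1, 12], "twist": [0, 0, -3], "jaw": 0.2}])

```text
time_s: 2.47
tool_pos: [0.4505, 0.0906, 0.2854]
tool_rot: [180.0, -0.0, 92.7]
force: [0.1, 0.2, 1.0]
grip_width: 0.0703
grasp_force: 0.0
```

```bash
python3 w.py w3
```

```text
2.5167 [0.451  0.091  0.2863] [1.7987e+02 1.0000e-02 9.2760e+01] [ 33.36580253   3.46061333 -48.75016175 116.03657674   3.00048118
  61.58826298 -13.9980946 ] cam [0.447 0.168 0.266] [ 0.013 -0.28  -0.96 ] [[297.31863964   0.         251.17561009]
 [  0.         297.31863964 189.08763001]
 [  0.           0.           1.        ]]
```

View pics/w3.png

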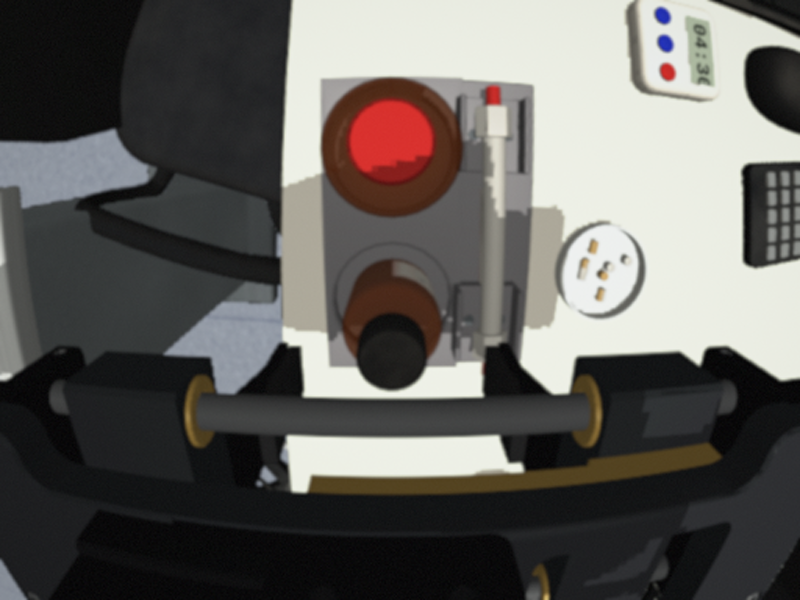

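The view shows the small cap top at about (391,351), centred between the fingers, and the large cap at (391,141).

```bash
python3 - <<'E'
from h import *
print('large',fray('w3',(391,141),.111),'small',fray('w3',(391,350),.091))
print('long',fray('w3',(493,95),.028),fray('w3',(493,200),.034),'rack',[fray('w3',p,.015) for p in[(321,79),(532,86)]],fray('w3',(605,268),.013))
E
```

```text
large [0.4457 0.1753 0.111 ] small [0.4495 0.0937 0.091 ]
long [0.496  0.2072 0.028 ] [0.4981 0.1528 0.034 ] rack [array([0.4063, 0.2131, 0.015 ]), array([0.5204, 0.2171, 0.015 ])] [0.5766 0.1173 0.013 ]
```

Call:
servo_tool(plan=[{"xyz": [0, 0, 1.5], "jaw": 0.2}, {"xyz": [0, 0, 2.9], "jaw": 0.2}, {"xyz": [0, 0, 2.9], "jaw": 0.2}, {"xyz": [0, 0, 2.9], "jaw": 1}, {"xyz": [0, 0, 2.9], "jaw": 1}, {"xyz": [0, 0, 2.9], "jaw": 1}, {"xyz": [0, 0, 2.9], "jaw": 1}, {"xyz": [0, 0, 2.9], "jaw": 1}, {"xyz": [0, 0, 2.9], "jaw": 1}], newtons=25)

```text
validation failed for argument at $.pl...
```

Call:
servo_tool(plan=[{"xyz": [0.2, 0, 1.5], "twist": [0, 0, 0], "jaw": 0.2}, {"xyz": [0.2, 0, 2.9], "twist": [0, 0, 0], "jaw": 0.2}, {"xyz": [0.2, 0, 2.9], "twist": [0, 0, 0], "jaw": 0.2}, {"xyz": [0.2, 0, 2.9], "twist": [0, 0, 0], "jaw": 1}, {"xyz": [0.2, 0, 2.9], "twist": [0, 0, 0], "jaw": 1}, {"xyz": [0.2, 0, 2.9], "twist": [0, 0, 0], "jaw": 1}, {"xyz": [0.2, 0, 2.9], "twist": [0, 0, 0], "jaw": 1}, {"xyz": [0.2, 0, 2.9], "twist": [0, 0, 0], "jaw": 1}], newtons=25)

```text
time_s: 3.18
tool_pos: [0.4502, 0.0936, 0.2564]
tool_rot: [179.9, 0.0, 92.8]
force: [-0.2, -0.4, 0.1]
grip_width: 0.0445
grasp_force: 0.0
```

Call:
servo_tool(plan=[{"xyz": [0, 0, 0], "twist": [0, 0, 0], "jaw": 1}, {"xyz": [0, 0, 0], "twist": [0, 0, 0], "jaw": 1}, {"xyz": [0, 0, 0], "twist": [0, 0, 0], "jaw": 1}, {"xyz": [0, 0, 0], "twist": [0, 0, 0], "jaw": 1}, {"xyz": [0, 0, -1], "twist": [0, 0, 0], "jaw": 1}, {"xyz": [0, 0, -3], "twist": [0, 0, 0], "jaw": 1}, {"xyz": [0, 0, -6], "twist": [0, 0, 0], "jaw": 1}, {"xyz": [0, 0, -9], "twist": [0, 0, 0], "jaw": 1}, {"xyz": [0, 0, -12], "twist": [0, 0, 0], "jaw": 1}, {"xyz": [0, 0, -14.5], "twist": [0, 0, 0], "jaw": 1}])

```text
time_s: 4.02
tool_pos: [0.4497, 0.0941, 0.4033]
tool_rot: [179.9, 0.0, 92.9]
force: [0.4, -0.4, -2.3]
grip_width: 0.0327
grasp_force: 23.1
```

Call:
servo_tool(plan=[{"xyz": [1.5, 0.4, 0], "twist": [0, 0, 0], "jaw": 1}, {"xyz": [5, 1.2, 0], "twist": [0, 0, 0], "jaw": 1}, {"xyz": [9, 2.1, 0], "twist": [0, 0, 0], "jaw": 1}, {"xyz": [13, 3, 0], "twist": [0, 0, 0], "jaw": 1}, {"xyz": [17, 4, 0], "twist": [0, 0, 0], "jaw": 1}, {"xyz": [21, 5, 0], "twist": [0, 0, 0], "jaw": 1}, {"xyz": [25, 6, 0], "twist": [0, 0, 0], "jaw": 1}, {"xyz": [29, 7, 0], "twist": [0, 0, 0], "jaw": 1}, {"xyz": [32.5, 7.7, 0], "twist": [0, 0, 0], "jaw": 1}, {"xyz": [35, 8.2, 0], "twist": [0, 0, 0], "jaw": 1}])

```text
time_s: 4.85
tool_pos: [0.5139, 0.4505, 0.4]
tool_rot: [-179.9, -0.1, 93.0]
force: [-0.6, -0.1, -1.7]
grip_width: 0.0327
grasp_force: 23.1
```

Call:
servo_tool(plan=[{"xyz": [1.4, 0.3, 0], "twist": [0, 0, 0], "jaw": 1}, {"xyz": [1.4, 0.3, 2], "twist": [0, 0, 0], "jaw": 1}, {"xyz": [1.4, 0.3, 4], "twist": [0, 0, 0], "jaw": 1}, {"xyz": [1.4, 0.3, 6], "twist": [0, 0, 0], "jaw": 1}, {"xyz": [1.4, 0.3, 6], "twist": [0, 0, 0], "jaw": 1}])

```text
time_s: 5.27
tool_pos: [0.5164, 0.46, 0.336]
tool_rot: [-179.7, 0.3, 92.9]
force: [-0.4, -0.1, -1.9]
grip_width: 0.0326
grasp_force: 23.1
```

```bash
python3 w.py w4
```

```text
5.3167 [0.5167 0.4604 0.3384] [-179.78    0.2    92.85] [ -8.50670054  35.26867551 -52.71745116  79.69657645  27.86220027
  78.85685202 -58.64576142] cam [0.512 0.537 0.316] [ 0.009 -0.285 -0.958] [[297.31863964   0.         251.17561009]
 [  0.         297.31863964 189.08763001]
 [  0.           0.           1.        ]]
```

View pics/w4.png

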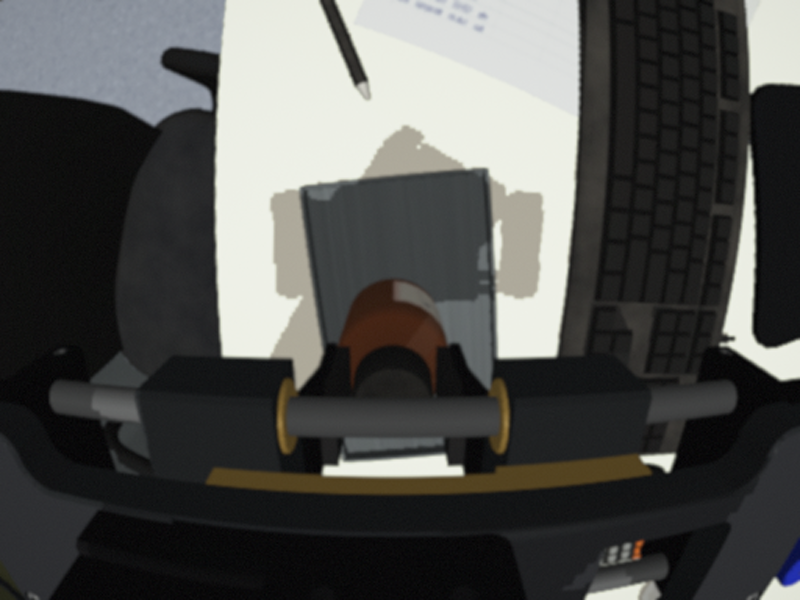

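The small bottle is held upright over the tray, whose far corners are at (302,188) and (487,170). I'll check the tray pose.

```bash
python3 - <<'E'
from h import *
a,b=fray('w4',(302,188),.014),fray('w4',(487,170),.014);d=b-a;print(a,b,np.linalg.norm(d),np.degrees(np.arctan2(d[1],d[0])))
y=np.array([-d[1],d[0],0])/np.linalg.norm(d);print('centre',(a+b)/2-.1075*y)
E
```

```text
[0.452  0.5175 0.014 ] [0.572  0.5354 0.014 ] 0.12132769675552234 8.484064084232415
centre [0.52785994 0.42012638 0.014     ]
```

Call:
servo_tool(plan=[{"xyz": [0, 0, 2], "twist": [0, 0, 0], "jaw": 1}, {"xyz": [0, 0, 4.5], "twist": [0, 0, 0], "jaw": 1}, {"xyz": [0, 0, 6.5], "twist": [0, 0, 0], "jaw": 1}, {"xyz": [0, 0, 7.6], "twist": [0, 0, 0], "jaw": 1}, {"xyz": [0, 0, 7.8], "twist": [0, 0, 0], "jaw": 1}, {"xyz": [0, 0, 7.8], "twist": [0, 0, 0], "jaw": 1}, {"xyz": [0, 0, 7.8], "twist": [0, 0, 0], "jaw": 1}])

```text
time_s: 5.9
tool_pos: [0.5171, 0.462, 0.2646]
tool_rot: [179.9, -0.1, 92.8]
force: [0.1, 0.2, -1.2]
grip_width: 0.0324
grasp_force: 23.1
```

Call:
servo_tool(plan=[{"xyz": [0, 0, 0.5], "twist": [0, 0, 0], "jaw": 1}, {"xyz": [0, 0, 0.8], "twist": [0, 0, 0], "jaw": 1}, {"xyz": [0, 0, 0.95], "twist": [0, 0, 0], "jaw": 1}, {"xyz": [0, 0, 0.95], "twist": [0, 0, 0], "jaw": 1}, {"xyz": [0, 0, 0.95], "twist": [0, 0, 0], "jaw": 1}])

```text
time_s: 6.32
tool_pos: [0.5169, 0.4616, 0.254]
tool_rot: [179.9, -0.0, 92.8]
force: [-0.7, -1.0, 2.9]
grip_width: 0.0327
grasp_force: 23.8
```

Call:
servo_tool(plan=[{"xyz": [0, 0, 0], "twist": [0, 0, 0], "jaw": 0.25}, {"xyz": [0, 0, 0], "twist": [0, 0, 0], "jaw": 0.25}, {"xyz": [0, 0, 0], "twist": [0, 0, 0], "jaw": 0.25}, {"xyz": [0, 0, 0], "twist": [0, 0, 0], "jaw": 0.25}, {"xyz": [0, 0, -2], "twist": [0, 0, 0], "jaw": 0.25}, {"xyz": [0, 0, -5], "twist": [0, 0, 0], "jaw": 0.25}, {"xyz": [0, 0, -8], "twist": [0, 0, 0], "jaw": 0.25}, {"xyz": [-3, -1, -9], "twist": [0, 0, 0], "jaw": 0.25}, {"xyz": [-7, -2.1, -9], "twist": [0, 0, 0], "jaw": 0.25}, {"xyz": [-11, -3.3, -9], "twist": [0, 0, 0], "jaw": 0.25}])

```text
time_s: 7.15
tool_pos: [0.4884, 0.3502, 0.3438]
tool_rot: [179.9, -0.1, 93.0]
force: [-0.1, -1.0, 0.7]
grip_width: 0.0655
grasp_force: 0.0
```

Call:
servo_tool(plan=[{"xyz": [-4, -1.2, 0], "twist": [0, 0, 0], "jaw": 0.25}, {"xyz": [-8, -2.4, 0], "twist": [0, 0, 0], "jaw": 0.25}, {"xyz": [-12, -3.6, 0], "twist": [0, 0, 0], "jaw": 0.25}, {"xyz": [-15, -4.6, 0], "twist": [0, 0, 0], "jaw": 0.25}, {"xyz": [-17.2, -5.2, 0], "twist": [0, 0, 0], "jaw": 0.25}, {"xyz": [-17.2, -5.2, 1], "twist": [0, 0, 0], "jaw": 0.25}, {"xyz": [-17.2, -5.2, 2], "twist": [0, 0, 0], "jaw": 0.25}, {"xyz": [-17.2, -5.2, 2], "twist": [0, 0, 0], "jaw": 0.25}])

```text
time_s: 7.82
tool_pos: [0.4451, 0.1759, 0.3214]
tool_rot: [-179.9, -0.0, 92.9]
force: [-0.9, -0.2, -0.5]
grip_width: 0.0651
grasp_force: 0.0
```

```bash
python3 w.py w5
```

```text
7.8667 [0.4453 0.1767 0.3221] [-1.7987e+02 -7.0000e-02  9.2980e+01] [ 34.58385133   5.4627477  -61.10997756 111.07307522   5.08954268
  66.46129745 -25.47659767] cam [0.441 0.253 0.302] [ 0.012 -0.28  -0.96 ] [[297.31863964   0.         251.17561009]
 [  0.         297.31863964 189.08763001]
 [  0.           0.           1.        ]]
```

View pics/w5.png

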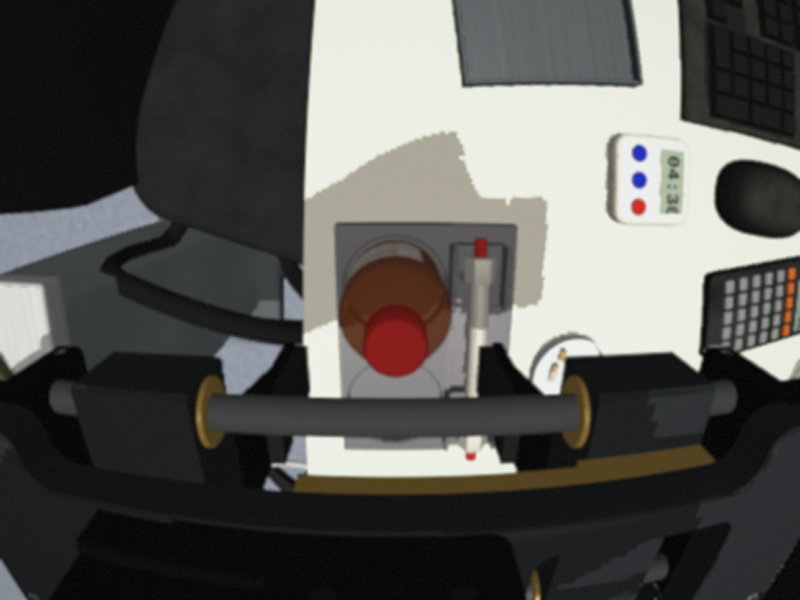

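The large bottle's red cap at (396,341) is centred between the fingers. The column plugs are at (481,248) and (471,457).

```bash
python3 - <<'E'
from h import *
print('large',fray('w5',(396,341),.111),'long',fray('w5',(481,245),.028),fray('w5',(471,457),.028))
print('rack',[fray('w5',p,.015) for p in[(335,223),(516,225)]],'tray',[fray('w5',p,.014) for p in[(465,86),(641,82)]])
E
```

```text
large [0.4457 0.1767 0.111 ] long [0.496  0.2077 0.028 ] [0.5069 0.0546 0.028 ]
rack [array([0.4062, 0.2147, 0.015 ]), array([0.5203, 0.22  , 0.015 ])] tray [array([0.482 , 0.3048, 0.014 ]), array([0.6031, 0.3263, 0.014 ])]
```

Call:
servo_tool(plan=[{"xyz": [0, 0, 1.5], "twist": [0, 0, 0], "jaw": 0.25}, {"xyz": [0, 0, 3.5], "twist": [0, 0, 0], "jaw": 0.25}, {"xyz": [0, 0, 4.4], "twist": [0, 0, 0], "jaw": 0.5}, {"xyz": [0, 0, 4.4], "twist": [0, 0, 0], "jaw": 1}, {"xyz": [0, 0, 4.4], "twist": [0, 0, 0], "jaw": 1}, {"xyz": [0, 0, 4.4], "twist": [0, 0, 0], "jaw": 1}, {"xyz": [0, 0, 4.4], "twist": [0, 0, 0], "jaw": 1}, {"xyz": [0, 0, 4.4], "twist": [0, 0, 0], "jaw": 1}, {"xyz": [0, 0, 4.4], "twist": [0, 0, 0], "jaw": 1}, {"xyz": [0, 0, 4.4], "twist": [0, 0, 0], "jaw": 1}], newtons=35)

```text
time_s: 8.7
tool_pos: [0.446, 0.1758, 0.2797]
tool_rot: [179.9, -0.0, 92.8]
force: [0.4, -0.2, 1.0]
grip_width: 0.031
grasp_force: 31.9
```

Call:
servo_tool(plan=[{"xyz": [0, 0, -1], "twist": [0, 0, 0], "jaw": 1}, {"xyz": [0, 0, -3], "twist": [0, 0, 0], "jaw": 1}, {"xyz": [0, 0, -5.5], "twist": [0, 0, 0], "jaw": 1}, {"xyz": [0, 0, -7.5], "twist": [0, 0, 0], "jaw": 1}, {"xyz": [1, 0.5, -8], "twist": [0, 0, 0], "jaw": 1}, {"xyz": [4, 2, -8], "twist": [0, 0, 0], "jaw": 1}, {"xyz": [7.5, 3.7, -8], "twist": [0, 0, 0], "jaw": 1}, {"xyz": [11, 5.4, -8], "twist": [0, 0, 0], "jaw": 1}, {"xyz": [14.5, 7.1, -8], "twist": [0, 0, 0], "jaw": 1}, {"xyz": [17.5, 8.6, -8], "twist": [0, 0, 0], "jaw": 1}])

```text
time_s: 9.53
tool_pos: [0.524, 0.3563, 0.3589]
tool_rot: [-179.9, -0.0, 92.8]
force: [-0.1, -0.9, -0.4]
grip_width: 0.0305
grasp_force: 31.3
```

Call:
servo_tool(plan=[{"xyz": [1.5, 0.8, 0], "twist": [0, 0, 0], "jaw": 1}, {"xyz": [2.2, 1.1, 0], "twist": [0, 0, 0], "jaw": 1}, {"xyz": [2.2, 1.1, 2], "twist": [0, 0, 0], "jaw": 1}, {"xyz": [2.2, 1.1, 4.5], "twist": [0, 0, 0], "jaw": 1}, {"xyz": [2.2, 1.1, 6.3], "twist": [0, 0, 0], "jaw": 1}, {"xyz": [2.2, 1.1, 7], "twist": [0, 0, 0], "jaw": 1}, {"xyz": [2.2, 1.1, 7], "twist": [0, 0, 0], "jaw": 1}, {"xyz": [2.2, 1.1, 7], "twist": [0, 0, 0], "jaw": 1}])

```text
time_s: 10.2
tool_pos: [0.5333, 0.3766, 0.29]
tool_rot: [180.0, 0.0, 92.8]
force: [1.2, -0.1, -0.8]
grip_width: 0.0305
grasp_force: 31.2
```

Call:
servo_tool(plan=[{"xyz": [0, 0, 0.6], "twist": [0, 0, 0], "jaw": 1}, {"xyz": [0, 0, 1.0], "twist": [0, 0, 0], "jaw": 1}, {"xyz": [0, 0, 1.15], "twist": [0, 0, 0], "jaw": 1}, {"xyz": [0, 0, 1.15], "twist": [0, 0, 0], "jaw": 1}, {"xyz": [0, 0, 1.15], "twist": [0, 0, 0], "jaw": 1}])

```text
time_s: 10.62
tool_pos: [0.5331, 0.3773, 0.2782]
tool_rot: [180.0, -0.0, 92.9]
force: [-0.4, 0.4, 0.1]
grip_width: 0.0302
grasp_force: 31.5
```

```bash
python3 - <<'E'
from h import *
c=env.read_camera('side')['img'][:,:,::-1]
cv2.imwrite('pics/s2.png',cv2.resize(c[150:360,80:360],(800,600),interpolation=cv2.INTER_CUBIC))
E
```

```text
(no output)
```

View pics/s2.png

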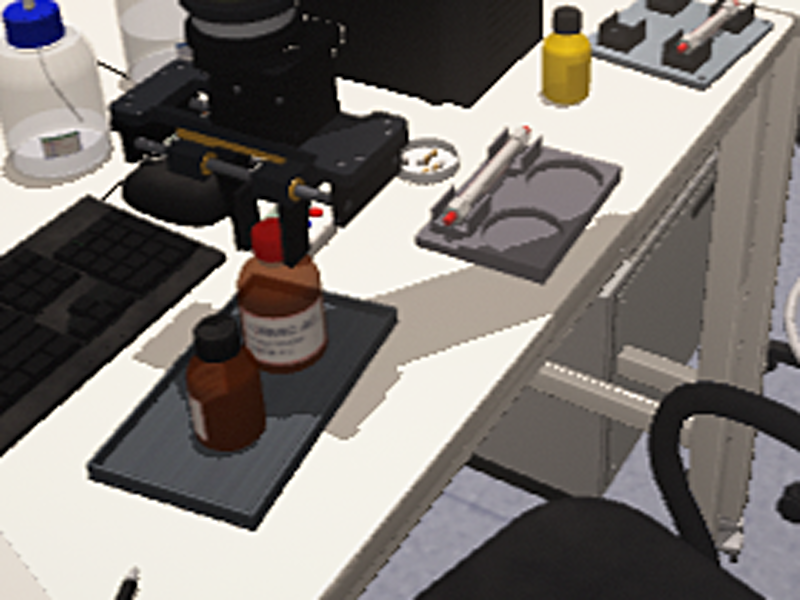

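Both bottles stand in the tray, at (225,400) and (283,310) in the crop. I'll release and go to the column.

Call:
servo_tool(plan=[{"xyz": [0, 0, 0], "twist": [0, 0, 0], "jaw": 0.3}, {"xyz": [0, 0, 0], "twist": [0, 0, 0], "jaw": 0.3}, {"xyz": [0, 0, 0], "twist": [0, 0, 0], "jaw": 0.3}, {"xyz": [0, 0, 0], "twist": [0, 0, 0], "jaw": 0.3}, {"xyz": [0, 0, -1.5], "twist": [0, 0, 0], "jaw": 0.3}, {"xyz": [0, 0, -4], "twist": [0, 0, 0], "jaw": 0.3}, {"xyz": [-2, -0.4, -6], "twist": [0, 0, 0], "jaw": 0.3}, {"xyz": [-6, -1.1, -6], "twist": [0, 0, 0], "jaw": 0.3}, {"xyz": [-10, -1.8, -6], "twist": [0, 0, 0], "jaw": 0.3}, {"xyz": [-14, -2.5, -5], "twist": [0, 0, 0], "jaw": 0.3}])

```text
time_s: 11.5
tool_pos: [0.515, 0.2364, 0.3306]
tool_rot: [179.7, -0.1, 93.0]
force: [0.4, 0.3, 0.6]
grip_width: 0.0608
grasp_force: 0.0
```

Call:
servo_tool(plan=[{"xyz": [-4, -0.7, 1.5], "twist": [0, 0, 0], "jaw": 0.3}, {"xyz": [-8, -1.4, 4], "twist": [0, 0, 0], "jaw": 0.3}, {"xyz": [-10.4, -1.85, 6.5], "twist": [0, 0, 0], "jaw": 0.3}, {"xyz": [-10.4, -1.85, 7.5], "twist": [0, 0, 0], "jaw": 0.3}, {"xyz": [-10.4, -1.85, 7.5], "twist": [0, 0, 0], "jaw": 0.3}, {"xyz": [-10.4, -1.85, 7.5], "twist": [0, 0, 0], "jaw": 0.3}])

```text
time_s: 12.0
tool_pos: [0.5018, 0.1322, 0.2536]
tool_rot: [180.0, -0.0, 92.9]
force: [0.8, 1.3, 0.2]
grip_width: 0.0609
grasp_force: 0.0
```

```bash
python3 w.py w6
```

```text
12.05 [0.5021 0.1332 0.2543] [ 1.7988e+02 -7.0000e-02  9.2950e+01] [ 35.09396829  19.75711167 -60.11716983 109.93574527  19.5007843
  61.22837805 -30.17667669] cam [0.498 0.209 0.234] [ 0.014 -0.279 -0.96 ] [[297.31863964   0.         251.17561009]
 [  0.         297.31863964 189.08763001]
 [  0.           0.           1.        ]]
```

View pics/w6.png

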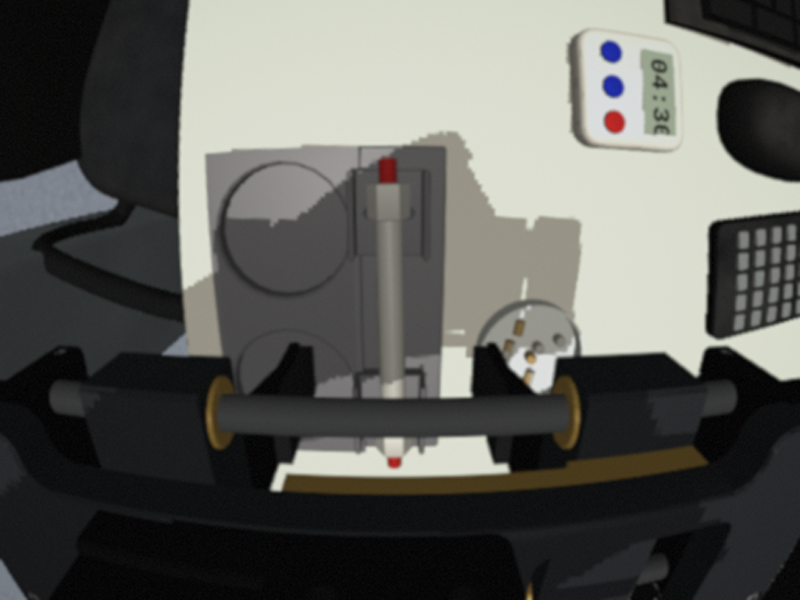

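The column plugs are at (388,158) and (394,465), and the bar lies between the fingers. The dish at (530,345) is close behind, so I'll narrow the jaw.

```bash
python3 - <<'E'
from h import *
a,b=fray('w6',(388,158),.028),fray('w6',(394,466),.028);d=a-b;print(a,b,(a+b)/2,np.linalg.norm(d),np.degrees(np.arctan2(d[1],d[0])),fray('w6',(391,320),.034),'dish',fray('w6',(529,350),.013))
E
```

```text
[0.4957 0.212  0.028 ] [0.5063 0.053  0.028 ] [0.501  0.1325 0.028 ] 0.15935294161075284 93.81407483429035 [0.5005 0.1397 0.034 ] dish [0.5749 0.1186 0.013 ]
```

Call:
servo_tool(plan=[{"xyz": [0, -0.1, 0], "twist": [0, 0, -0.8], "jaw": 0.5}, {"xyz": [0, -0.1, 0], "twist": [0, 0, -0.8], "jaw": 0.5}, {"xyz": [0, -0.1, 1], "twist": [0, 0, -0.8], "jaw": 0.5}, {"xyz": [0, -0.1, 3], "twist": [0, 0, -0.8], "jaw": 0.5}, {"xyz": [0, -0.1, 4.6], "twist": [0, 0, -0.8], "jaw": 0.5}, {"xyz": [0, -0.1, 5.3], "twist": [0, 0, -0.8], "jaw": 0.5}, {"xyz": [0, -0.1, 5.3], "twist": [0, 0, -0.8], "jaw": 0.5}, {"xyz": [0, -0.1, 5.3], "twist": [0, 0, -0.8], "jaw": 0.5}])

```text
time_s: 12.72
tool_pos: [0.5006, 0.132, 0.1996]
tool_rot: [-180.0, -0.0, 93.7]
force: [-0.1, 0.1, -0.3]
grip_width: 0.0437
grasp_force: 0.0
```

Call:
servo_tool(plan=[{"xyz": [0, 0, 0], "twist": [0, 0, 0], "jaw": 1}, {"xyz": [0, 0, 0], "twist": [0, 0, 0], "jaw": 1}, {"xyz": [0, 0, 0], "twist": [0, 0, 0], "jaw": 1}, {"xyz": [0, 0, 0], "twist": [0, 0, 0], "jaw": 1}, {"xyz": [0, 0, 0], "twist": [0, 0, 0], "jaw": 1}, {"xyz": [0, 0, 0], "twist": [0, 0, 0], "jaw": 1}, {"xyz": [0, 0, 0], "twist": [0, 0, 0], "jaw": 1}, {"xyz": [0, 0, 0], "twist": [0, 0, 0], "jaw": 1}, {"xyz": [0, 0, 0], "twist": [0, 0, 0], "jaw": 1}], newtons=35)

```text
time_s: 13.47
tool_pos: [0.5007, 0.1314, 0.1999]
tool_rot: [180.0, 0.0, 93.6]
force: [-0.5, -0.8, 1.3]
grip_width: 0.0108
grasp_force: 35.0
```

Call:
servo_tool(plan=[{"xyz": [0, 0, -0.7], "twist": [0, 0, 0], "jaw": 1}, {"xyz": [0, 0, -2.5], "twist": [0, 0, 0], "jaw": 1}, {"xyz": [0, 0, -5.5], "twist": [0, 0, 0], "jaw": 1}, {"xyz": [0, 0, -9], "twist": [0, 0, 0], "jaw": 1}, {"xyz": [-0.5, -1.5, -12.5], "twist": [0, 0, 0], "jaw": 1}, {"xyz": [-1.5, -4, -15], "twist": [0, 0, 0], "jaw": 1}, {"xyz": [-4, -5.8, -16], "twist": [0, 0, 0], "jaw": 1}, {"xyz": [-7.5, -6, -16], "twist": [0, 0, 2], "jaw": 1}, {"xyz": [-11, -6.3, -16], "twist": [0, 0, 4], "jaw": 1}, {"xyz": [-14.5, -6.5, -16], "twist": [0, 0, 6], "jaw": 1}])

```text
time_s: 14.3
tool_pos: [0.4442, -0.0182, 0.3608]
tool_rot: [179.9, 0.3, 87.6]
force: [1.2, -0.2, -1.6]
grip_width: 0.0106
grasp_force: 35.0
```

```bash
cat > m.py <<'E'
import sys
from h import *
# m.py x y z yaw : shift (cm, tool axes) and twist from the present measured pose
o=env.get_obs();p=o['tool_pos'];a=np.radians(o['tool_rot'][2]);d=np.array(list(map(float,sys.argv[1:4])))-p
print(p.round(4),o['tool_rot'].round(1),o['grip_width'],'q',np.round(o['qpos']),'| xyz',(100*np.array([d[0]*np.cos(a)+d[1]*np.sin(a),d[0]*np.sin(a)-d[1]*np.cos(a),-d[2]])).round(2),'twz',round(o['tool_rot'][2]-float(sys.argv[4]),1))
E
python3 m.py .445 -.18 .36 85; python3 m.py .5134 -.2223 .27 85
```

```text
[ 0.4442 -0.0182  0.3608] [179.9   0.3  87.6] 0.010585239874939908 q [ 61.  -6. -58. 113.  -5.  71.   3.] | xyz [-16.16   0.76   0.08] twz 2.6
[ 0.4442 -0.0182  0.3608] [179.9   0.3  87.6] 0.010585239874939908 q [ 61.  -6. -58. 113.  -5.  71.   3.] | xyz [-20.1    7.77   9.08] twz 2.6
```

Call:
servo_tool(plan=[{"xyz": [-3.5, 0.1, 0], "twist": [0, 0, 2.6], "jaw": 1}, {"xyz": [-7.5, 0.3, 0], "twist": [0, 0, 2.6], "jaw": 1}, {"xyz": [-11.5, 0.5, 0], "twist": [0, 0, 2.6], "jaw": 1}, {"xyz": [-15, 1, 0], "twist": [0, 0, 2.6], "jaw": 1}, {"xyz": [-18, 3, 1], "twist": [0, 0, 2.6], "jaw": 1}, {"xyz": [-19.8, 6, 3], "twist": [0, 0, 2.6], "jaw": 1}, {"xyz": [-20.1, 7.6, 5], "twist": [0, 0, 2.6], "jaw": 1}, {"xyz": [-20.1, 7.8, 6], "twist": [0, 0, 2.6], "jaw": 1}, {"xyz": [-20.1, 7.8, 6], "twist": [0, 0, 2.6], "jaw": 1}, {"xyz": [-20.1, 7.8, 6], "twist": [0, 0, 2.6], "jaw": 1}])

```text
time_s: 15.13
tool_pos: [0.5142, -0.2202, 0.2996]
tool_rot: [-179.9, -0.1, 85.2]
force: [-0.5, 0.7, -0.7]
grip_width: 0.0106
grasp_force: 35.0
```

```bash
python3 w.py w7
```

```text
15.1833 [ 0.5144 -0.2203  0.3006] [-1.7999e+02  2.0000e-02  8.5150e+01] [ 61.92404006  17.7614678  -48.08798529 102.20808546  14.37032792
  66.39936903   4.519489  ] cam [ 0.52  -0.143  0.28 ] [-0.025 -0.278 -0.96 ] [[297.31863964   0.         251.17561009]
 [  0.         297.31863964 189.08763001]
 [  0.           0.           1.        ]]
```

View pics/w7.png

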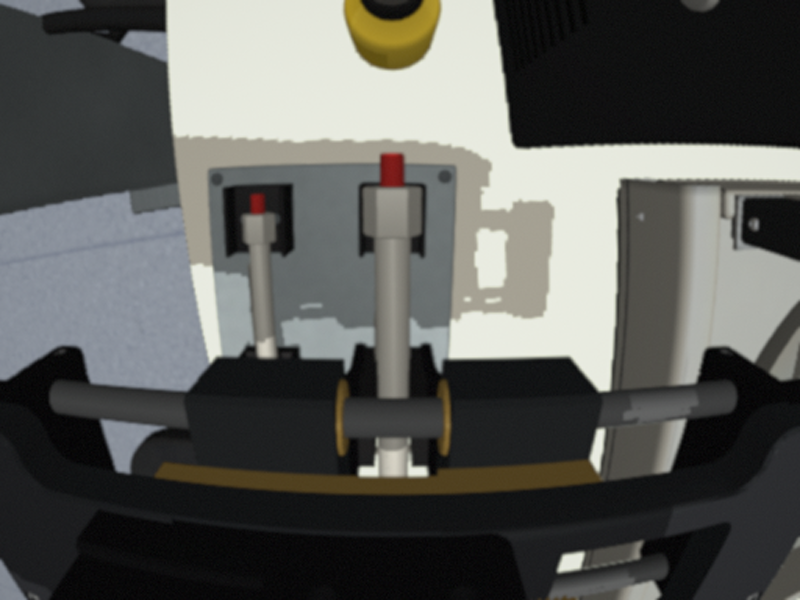

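The column is over the free place. The left cradle's walls are at columns 360 and 425, the stand corners at (209,169) and (456,164), and the short column's plug at (257,203).

```bash
python3 - <<'E'
from h import *
a,b=fray('w7',(209,169),.01),fray('w7',(456,164),.01);d=b-a;u=d/np.linalg.norm(d);y=np.array([-u[1],u[0],0]);print(a,b,np.linalg.norm(d),np.degrees(np.arctan2(d[1],d[0])))
c=(a+b)/2-.082*y;print('centre',c,'free',c+.038*u,'near',c-.038*u)
l,r=fray('w7',(360,225),.034),fray('w7',(425,225),.034);print('walls',l,r,(l+r)/2,'exp',c+.038*u+.05*y)
print('held plug',fray('w7',(392,155),.164),'short plug',fray('w7',(258,196),.028),fray('w7',(262,300),.034))
E
python3 m.py .5134 -.2223 .21 85
```

```text
[ 0.4093 -0.1324  0.01  ] [ 0.5564 -0.1456  0.01  ] 0.14769106269507307 -5.127695669306013
centre [ 0.47552119 -0.22067183  0.01      ] free [ 0.51336911 -0.22406811  0.01      ] near [ 0.43767327 -0.21727556  0.01      ]
walls [ 0.4999 -0.1738  0.034 ] [ 0.5344 -0.1767  0.034 ] [ 0.51715 -0.17525  0.034  ] exp [ 0.5178379  -0.17426821  0.01      ]
held plug [ 0.5202 -0.1408  0.164 ] short plug [ 0.4441 -0.1524  0.028 ] [ 0.4396 -0.2106  0.034 ]
[ 0.5144 -0.2203  0.3006] [-180.     0.    85.1] 0.011224903326598892 q [ 62.  18. -48. 102.  14.  66.   5.] | xyz [-0.21 -0.08  9.06] twz 0.1
```

Call:
servo_tool(plan=[{"xyz": [-0.3, -0.1, 2], "twist": [0, 0, 0], "jaw": 1}, {"xyz": [-0.3, -0.1, 5], "twist": [0, 0, 0], "jaw": 1}, {"xyz": [-0.3, -0.1, 7.5], "twist": [0, 0, 0], "jaw": 1}, {"xyz": [-0.3, -0.1, 8.6], "twist": [0, 0, 0], "jaw": 1}, {"xyz": [-0.3, -0.1, 9.2], "twist": [0, 0, 0], "jaw": 1}, {"xyz": [-0.3, -0.1, 9.6], "twist": [0, 0, 0], "jaw": 1}, {"xyz": [-0.3, -0.1, 9.9], "twist": [0, 0, 0], "jaw": 1}, {"xyz": [-0.3, -0.1, 9.9], "twist": [0, 0, 0], "jaw": 1}, {"xyz": [-0.3, -0.1, 9.9], "twist": [0, 0, 0], "jaw": 1}])

```text
time_s: 15.93
tool_pos: [0.514, -0.2245, 0.2019]
tool_rot: [179.9, 0.1, 85.1]
force: [0.5, -0.6, -1.8]
grip_width: 0.011
grasp_force: 35.0
```

Call:
servo_tool(plan=[{"xyz": [0, 0, 0.2], "twist": [0, 0, 0], "jaw": 1}, {"xyz": [0, 0, 0.2], "twist": [0, 0, 0], "jaw": 0.5}, {"xyz": [0, 0, 0.2], "twist": [0, 0, 0], "jaw": 0.5}, {"xyz": [0, 0, 0.2], "twist": [0, 0, 0], "jaw": 0.5}, {"xyz": [0, 0, 0.2], "twist": [0, 0, 0], "jaw": 0.5}, {"xyz": [0, 0, 0.2], "twist": [0, 0, 0], "jaw": 0.5}, {"xyz": [0, 0, -1], "twist": [0, 0, 0], "jaw": 0.5}, {"xyz": [0, 0, -3.5], "twist": [0, 0, 0], "jaw": 0.5}, {"xyz": [0, 0, -6], "twist": [0, 0, 0], "jaw": 0.5}, {"xyz": [0, -3, -7], "twist": [0, 0, 0], "jaw": 0.5}])

```text
time_s: 16.77
tool_pos: [0.4883, -0.2214, 0.2755]
tool_rot: [179.4, -0.0, 85.2]
force: [0.1, -0.9, 1.8]
grip_width: 0.0437
grasp_force: 0.0
```

Call:
servo_tool(plan=[{"xyz": [0.1, -3, 0], "twist": [0, 0, 0], "jaw": 0.5}, {"xyz": [0.1, -4.6, 0], "twist": [0, 0, 0], "jaw": 0.5}, {"xyz": [0.1, -4.6, 0], "twist": [0, 0, 0], "jaw": 0.5}, {"xyz": [0.1, -4.6, 0], "twist": [0, 0, 0], "jaw": 0.5}])

```text
time_s: 17.1
tool_pos: [0.4375, -0.217, 0.2717]
tool_rot: [180.0, 0.1, 85.0]
force: [1.0, 0.6, -0.2]
grip_width: 0.0434
grasp_force: 0.0
```

```bash
python3 w.py w8
```

```text
17.15 [ 0.4383 -0.217   0.2717] [1.7991e+02 8.0000e-02 8.5040e+01] [ 69.79541507   9.73779444 -49.56281373 113.20439676   8.55959897
  60.60722477  11.47151573] cam [ 0.444 -0.14   0.252] [-0.024 -0.281 -0.959] [[297.31863964   0.         251.17561009]
 [  0.         297.31863964 189.08763001]
 [  0.           0.           1.        ]]
```

View pics/w8.png

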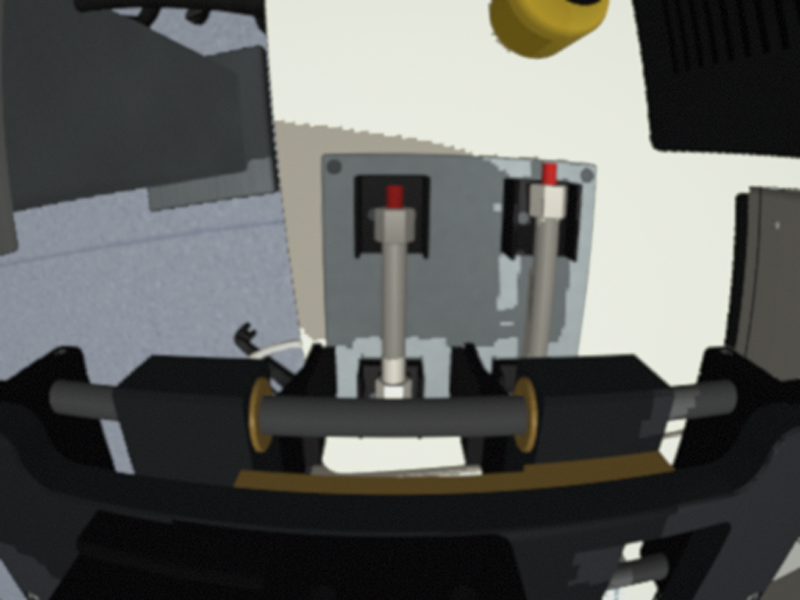

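The long column lies in the free place, with its fitting at (547,200). The short column is centred between the fingers, with its plug end at (394,186).

```bash
python3 - <<'E'
from h import *
print('short end',fray('w8',(395,186),.028),fray('w8',(394,300),.034),'long end',fray('w8',(549,164),.028))
E
```

```text
short end [ 0.4443 -0.1514  0.028 ] [ 0.439  -0.2063  0.034 ] long end [ 0.5212 -0.1451  0.028 ]
```

Call:
servo_tool(plan=[{"xyz": [0, 0, 2], "twist": [0, 0, 0], "jaw": 0.5}, {"xyz": [0, 0, 4.5], "twist": [0, 0, 0], "jaw": 0.5}, {"xyz": [0, 0, 6.5], "twist": [0, 0, 0], "jaw": 0.5}, {"xyz": [0, 0, 7.1], "twist": [0, 0, 0], "jaw": 0.6}, {"xyz": [0, 0, 7.1], "twist": [0, 0, 0], "jaw": 1}, {"xyz": [0, 0, 7.1], "twist": [0, 0, 0], "jaw": 1}, {"xyz": [0, 0, 7.1], "twist": [0, 0, 0], "jaw": 1}, {"xyz": [0, 0, 7.1], "twist": [0, 0, 0], "jaw": 1}, {"xyz": [0, 0, 7.1], "twist": [0, 0, 0], "jaw": 1}, {"xyz": [0, 0, 7.1], "twist": [0, 0, 0], "jaw": 1}])

```text
time_s: 17.98
tool_pos: [0.4384, -0.217, 0.2008]
tool_rot: [179.9, 0.1, 85.0]
force: [-0.0, -0.1, 3.8]
grip_width: 0.0107
grasp_force: 35.0
```

Call:
servo_tool(plan=[{"xyz": [0, 0, 0], "twist": [0, 0, 0], "jaw": 1}, {"xyz": [0, 0, 0], "twist": [0, 0, 0], "jaw": 1}, {"xyz": [0, 0, 0], "twist": [0, 0, 0], "jaw": 1}])

```text
time_s: 18.23
tool_pos: [0.4385, -0.2171, 0.2008]
tool_rot: [179.9, 0.1, 85.0]
force: [-0.1, 0.7, 5.7]
grip_width: 0.0105
grasp_force: 35.0
```

Call:
servo_tool(plan=[{"xyz": [0, 0, -0.7], "twist": [0, 0, 0], "jaw": 1}, {"xyz": [0, 0, -2.5], "twist": [0, 0, 0], "jaw": 1}, {"xyz": [0, 0, -5.5], "twist": [0, 0, 0], "jaw": 1}, {"xyz": [0, 0, -9], "twist": [0, 0, 0], "jaw": 1}, {"xyz": [1, 0, -12.5], "twist": [0, 0, 0], "jaw": 1}, {"xyz": [3, -0.2, -15], "twist": [0, 0, 0], "jaw": 1}, {"xyz": [6.5, -0.4, -16], "twist": [0, 0, 0], "jaw": 1}, {"xyz": [10, -0.6, -16], "twist": [0, 0, -2], "jaw": 1}, {"xyz": [14, -0.9, -16], "twist": [0, 0, -4], "jaw": 1}, {"xyz": [18, -1.1, -16], "twist": [0, 0, -6], "jaw": 1}])

```text
time_s: 19.07
tool_pos: [0.4418, -0.0349, 0.36]
tool_rot: [-180.0, 0.1, 91.1]
force: [2.0, 0.9, -0.7]
grip_width: 0.0109
grasp_force: 35.0
```

```bash
python3 m.py .45 .07 .36 93.3; python3 m.py .4995 .132 .26 93.3
```

```text
[ 0.4418 -0.0349  0.36  ] [-1.80e+02  1.00e-01  9.11e+01] 0.010869919594084643 q [ 65.  -7. -59. 113.  -6.  71.   9.] | xyz [10.47  1.01 -0.  ] twz -2.2
[ 0.4418 -0.0349  0.36  ] [-1.80e+02  1.00e-01  9.11e+01] 0.010869919594084643 q [ 65.  -7. -59. 113.  -6.  71.   9.] | xyz [16.58  6.08 10.  ] twz -2.2
```

Call:
servo_tool(plan=[{"xyz": [4, 0.3, 0], "twist": [0, 0, -2.2], "jaw": 1}, {"xyz": [8, 0.7, 0], "twist": [0, 0, -2.2], "jaw": 1}, {"xyz": [11.5, 1.4, 0], "twist": [0, 0, -2.2], "jaw": 1}, {"xyz": [14.5, 3.5, 1], "twist": [0, 0, -2.2], "jaw": 1}, {"xyz": [16.2, 5.5, 3], "twist": [0, 0, -2.2], "jaw": 1}, {"xyz": [16.6, 6.1, 6], "twist": [0, 0, -2.2], "jaw": 1}, {"xyz": [16.6, 6.1, 8], "twist": [0, 0, -2.2], "jaw": 1}, {"xyz": [16.6, 6.1, 8], "twist": [0, 0, -2.2], "jaw": 1}, {"xyz": [16.6, 6.1, 8], "twist": [0, 0, -2.2], "jaw": 1}])

```text
time_s: 19.82
tool_pos: [0.4996, 0.1307, 0.2792]
tool_rot: [-179.8, -0.0, 93.3]
force: [-0.2, -0.8, -0.4]
grip_width: 0.011
grasp_force: 35.0
```

```bash
python3 w.py w9
```

```text
19.8667 [0.5003 0.1306 0.2805] [1.800e+02 2.000e-02 9.326e+01] [ 42.29058991  20.75755172 -68.69533126 108.69959883  21.37358621
  65.06246207 -31.18161668] cam [0.495 0.208 0.26 ] [ 0.013 -0.279 -0.96 ] [[297.31863964   0.         251.17561009]
 [  0.         297.31863964 189.08763001]
 [  0.           0.           1.        ]]
```

View pics/w9.png

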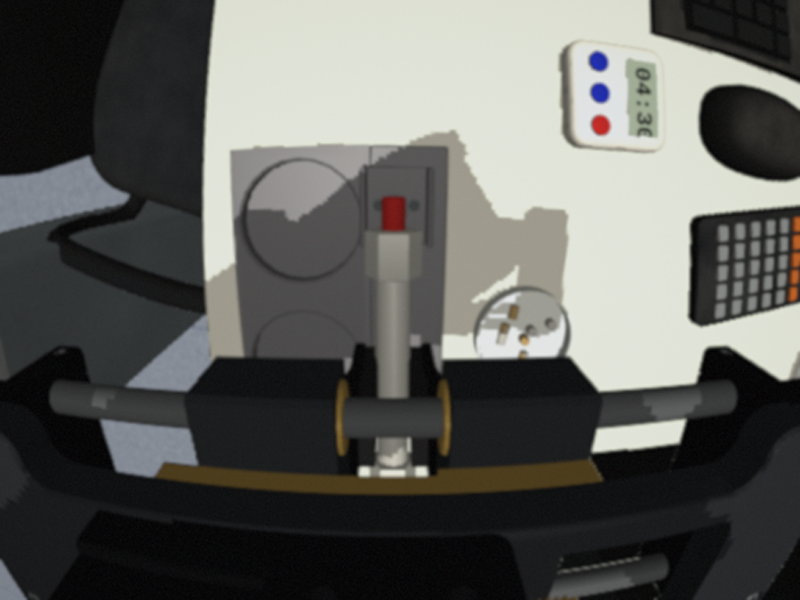

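The cradle walls are at columns 366 and 431 near row 205, with screw dots at (378,205) and (414,205). The large well is at (303,219), and the held column sits over the channel.

```bash
python3 - <<'E'
from h import *
print('dots mid z.02',fray('w9',(396,205),.02),'walls',fray('w9',(366,205),.034),fray('w9',(431,205),.034))
print('well',fray('w9',(303,219),.015));a,b=fray('w9',(230,150),.015),fray('w9',(447,147),.015);d=b-a;u=d/np.linalg.norm(d);y=np.array([-u[1],u[0],0])
c=(a+b)/2-.0825*y;print(np.linalg.norm(d),np.degrees(np.arctan2(d[1],d[0])),'centre',c,'cradle',c+.028*u,'well',c-.024*u+.042*y)
print('held plug end',fray('w9',(394,198),.144+.0))
E
```

```text
dots mid z.02 [0.4971 0.1867 0.02  ] walls [0.4824 0.1871 0.034 ] [0.5139 0.189  0.034 ]
well [0.448  0.1764 0.015 ]
0.1160211187672314 2.618259061587803 centre [0.46761871 0.13353612 0.015     ] cradle [0.49558948 0.1348152  0.015     ] well [0.44172515 0.17439593 0.015     ]
held plug end [0.4953 0.1994 0.144 ]
```

Call:
servo_tool(plan=[{"xyz": [0.2, 0, 2], "twist": [0, 0, 0], "jaw": 1}, {"xyz": [0.2, 0, 4.5], "twist": [0, 0, 0], "jaw": 1}, {"xyz": [0.2, 0, 6], "twist": [0, 0, 0], "jaw": 1}, {"xyz": [0.2, 0, 6.8], "twist": [0, 0, 0], "jaw": 1}, {"xyz": [0.2, 0, 7.4], "twist": [0, 0, 0], "jaw": 1}, {"xyz": [0.2, 0, 7.8], "twist": [0, 0, 0], "jaw": 1}, {"xyz": [0.2, 0, 7.8], "twist": [0, 0, 0], "jaw": 1}, {"xyz": [0.2, 0, 7.8], "twist": [0, 0, 0], "jaw": 1}])

```text
time_s: 20.53
tool_pos: [0.5006, 0.1327, 0.2025]
tool_rot: [179.9, 0.0, 93.2]
force: [-0.2, 0.7, -0.3]
grip_width: 0.0105
grasp_force: 35.0
```

Call:
servo_tool(plan=[{"xyz": [0, 0, 0.2], "twist": [0, 0, 0], "jaw": 1}, {"xyz": [0, 0, 0.2], "twist": [0, 0, 0], "jaw": 0.5}, {"xyz": [0, 0, 0.2], "twist": [0, 0, 0], "jaw": 0.5}, {"xyz": [0, 0, 0.2], "twist": [0, 0, 0], "jaw": 0.5}, {"xyz": [0, 0, 0.2], "twist": [0, 0, 0], "jaw": 0.5}, {"xyz": [0, 0, 0.2], "twist": [0, 0, 0], "jaw": 0.5}, {"xyz": [0, 0, -1.5], "twist": [0, 0, 0], "jaw": 0.5}, {"xyz": [0, 0, -4.5], "twist": [0, 0, 0], "jaw": 0.5}, {"xyz": [0, 0, -8], "twist": [0, 0, 0], "jaw": 0.5}, {"xyz": [0, 0, -11], "twist": [0, 0, 0], "jaw": 0.4}])

```text
time_s: 21.37
tool_pos: [0.5, 0.1329, 0.3132]
tool_rot: [-180.0, -0.0, 93.3]
force: [0.9, -1.0, -0.1]
grip_width: 0.0456
grasp_force: 0.0
```

Call:
servo_tool(plan=[{"xyz": [2, 0.3, -3], "twist": [0, 0, 0], "jaw": 0.25}, {"xyz": [6, 1.1, -4], "twist": [0, 0, 0], "jaw": 0.25}, {"xyz": [10, 1.9, -4], "twist": [0, 0, 0], "jaw": 0.25}, {"xyz": [14, 2.6, -4], "twist": [0, 0, 0], "jaw": 0.25}, {"xyz": [18, 3.4, -4], "twist": [0, 0, 0], "jaw": 0.25}, {"xyz": [22, 4.2, -4], "twist": [0, 0, 0], "jaw": 0.25}, {"xyz": [24.2, 4.6, -3], "twist": [0, 0, 0], "jaw": 0.25}, {"xyz": [24.2, 4.6, -2], "twist": [0, 0, 0], "jaw": 0.25}, {"xyz": [24.2, 4.6, -2], "twist": [0, 0, 0], "jaw": 0.25}])

```text
time_s: 22.12
tool_pos: [0.5311, 0.3779, 0.3291]
tool_rot: [-179.8, 0.1, 93.5]
force: [-0.5, -0.4, 0.4]
grip_width: 0.0653
grasp_force: 0.0
```

```bash
python3 - <<'E'
from h import *
c=env.read_camera('side')['img'][:,:,::-1]
cv2.imwrite('pics/s3.png',cv2.resize(c[120:330,100:380],(800,600),interpolation=cv2.INTER_CUBIC))
E
python3 m.py .5331 .3773 .2785 92.9
```

```text
[0.5321 0.3764 0.3301] [-1.798e+02  1.000e-01  9.330e+01] 0.06522609267083737 q [  6.  34. -61.  87.  31.  77. -55.] | xyz [0.09 0.11 5.16] twz 0.4
```

View pics/s3.png

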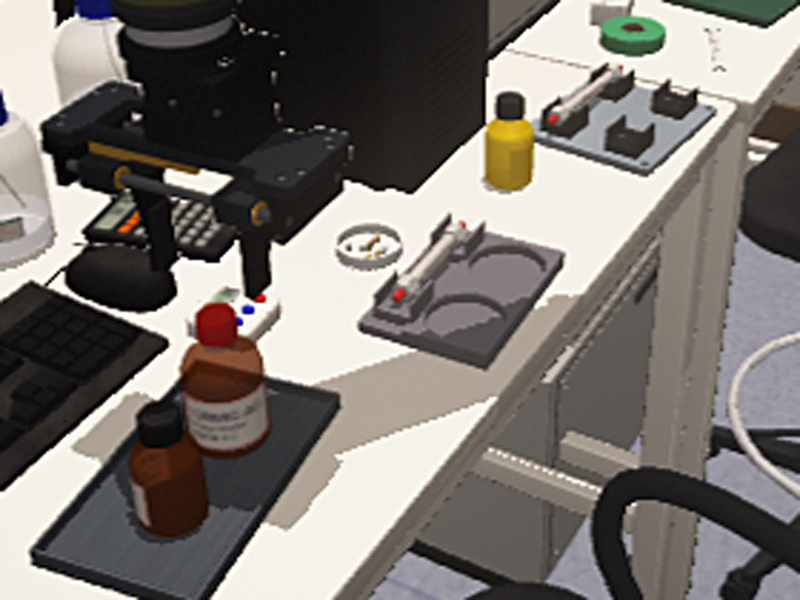

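Both columns lie in their channels: the long one in the stand at (585,95) and the short one in the rack at (430,262). Next I'll grip the large bottle and lift it.

Call:
servo_tool(plan=[{"xyz": [0.1, 0.1, 2], "twist": [0, 0, 0.4], "jaw": 0.25}, {"xyz": [0.1, 0.1, 4.2], "twist": [0, 0, 0.4], "jaw": 0.25}, {"xyz": [0.1, 0.1, 5.1], "twist": [0, 0, 0.4], "jaw": 0.4}, {"xyz": [0.1, 0.1, 5.1], "twist": [0, 0, 0.4], "jaw": 1}, {"xyz": [0.1, 0.1, 5.1], "twist": [0, 0, 0.4], "jaw": 1}, {"xyz": [0.1, 0.1, 5.1], "twist": [0, 0, 0.4], "jaw": 1}, {"xyz": [0.1, 0.1, 5.1], "twist": [0, 0, 0.4], "jaw": 1}, {"xyz": [0.1, 0.1, 5.1], "twist": [0, 0, 0.4], "jaw": 1}, {"xyz": [0.1, 0.1, 5.1], "twist": [0, 0, 0.4], "jaw": 1}, {"xyz": [0.1, 0.1, 5.1], "twist": [0, 0, 0.4], "jaw": 1}])

```text
time_s: 23.0
tool_pos: [0.5334, 0.3781, 0.2816]
tool_rot: [180.0, -0.0, 92.9]
force: [-0.8, 0.1, 3.8]
grip_width: 0.0278
grasp_force: 32.4
```

Call:
servo_tool(plan=[{"xyz": [0, 0, 0], "twist": [0, 0, 0], "jaw": 1}, {"xyz": [0, 0, 0], "twist": [0, 0, 0], "jaw": 1}, {"xyz": [0, 0, -1], "twist": [0, 0, 0], "jaw": 1}, {"xyz": [0, 0, -3], "twist": [0, 0, 0], "jaw": 1}, {"xyz": [0, 0, -5.5], "twist": [0, 0, 0], "jaw": 1}, {"xyz": [0, 0, -7.5], "twist": [0, 0, 0], "jaw": 1}, {"xyz": [0, 0, -8], "twist": [0, 0, 0], "jaw": 1}])

```text
time_s: 23.58
tool_pos: [0.5336, 0.3787, 0.3643]
tool_rot: [179.8, -0.2, 92.9]
force: [-0.5, 0.0, -1.8]
grip_width: 0.0273
grasp_force: 32.4
```

```bash
python3 m.py .446 .1758 .2797 92.9
```

```text
[0.5336 0.3787 0.3643] [179.8  -0.2  92.9] 0.027265833614901952 q [  6.  33. -62.  84.  29.  80. -55.] | xyz [-19.83  -9.76   8.46] twz -0.0
```

```bash
python3 - <<'E'
from h import *
c=env.read_camera('wrist');np.savez('pics/x.npz',K=c['camera_matrix'],R=c['R'],t=c['t']);im=c['img'].astype(int)
m=((im[:,:,0]>70)&(im[:,:,1]<60)&(im[:,:,2]<60)).astype('uint8')
n,l,s,ce=cv2.connectedComponentsWithStats(m);k=1+np.argmax(s[1:,4]);print(s[k],ce[k])
o=env.get_obs();z=o['tool_pos'][2]-.2816+.114;x,y,w,h=s[k,:4]
for r in(y,y+3,y+6):
    q=np.where(l[r]==k)[0];print(r,q.min(),q.max(),fray('x',(q.mean()*S,r*S),z),o['tool_pos'])
cv2.imwrite('pics/x.png',cv2.resize(c['img'][200:300,150:360,::-1],(800,380)))
for n in('scene','side'):
    c=env.read_camera(n);p=proj(c,[o['tool_pos'][0],o['tool_pos'][1],z-.05])[0];im=c['img'].astype(int);print(n,p)
    u,v=p.astype(int)
    for dz in(.095,.085,.075,.065,.055): # brown extents by row at height below cap
        q=proj(c,[o['tool_pos'][0],o['tool_pos'][1],z-dz])[0];row=im[int(q[1]+.5)];b=[i for i in range(int(q[0])-30,int(q[0])+30) if row[i,0]>row[i,2]+15 and row[i,0]<170];print(dz,q.round(1),b[:1],b[-1:],np.mean(b) if b else None)
E
```

```text
[ 211  187   82   68 3736] [251.41300857 219.25321199]
187 243 258 [0.5317 0.4142 0.1959] [0.53355593 0.37859233 0.36353075]
190 235 275 [0.5342 0.4127 0.1959] [0.53355593 0.37859233 0.36353075]
193 229 278 [0.5335 0.411  0.1959] [0.53355593 0.37859233 0.36353075]
scene [139.12022597 229.74100349]
0.095 [143.2 241.8] [132] [157] 142.11764705882354
0.085 [142.3 239.2] [127] [157] 141.03571428571428
0.075 [141.4 236.6] [127] [157] 142.0
0.065 [140.5 233.9] [125] [155] 140.0
0.055 [139.6 231.1] [124] [155] 139.36
side [172.28936709 216.37650127]
0.095 [174.6 235.1] [151] [194] 179.25
0.085 [174.1 231. ] [160] [197] 177.44444444444446
0.075 [173.6 226.9] [159] [197] 172.7037037037037
0.065 [173.1 222.7] [158] [189] 173.03225806451613
0.055 [172.6 218.5] [158] [188] 173.0
```

The body axis projects onto the tool axis in both cameras, so the bottle is held upright. I'll carry it to its well.

Call:
servo_tool(plan=[{"xyz": [-1.5, -0.7, 0], "twist": [0, 0, 0], "jaw": 1}, {"xyz": [-5, -2.5, 0], "twist": [0, 0, 0], "jaw": 1}, {"xyz": [-8.5, -4.2, 0], "twist": [0, 0, 0], "jaw": 1}, {"xyz": [-12, -5.9, 0], "twist": [0, 0, 0], "jaw": 1}, {"xyz": [-15.5, -7.6, 0], "twist": [0, 0, 0], "jaw": 1}, {"xyz": [-18.5, -9.1, 0], "twist": [0, 0, 0], "jaw": 1}, {"xyz": [-19.8, -9.8, 0], "twist": [0, 0, 0], "jaw": 1}, {"xyz": [-19.8, -9.8, 2], "twist": [0, 0, 0], "jaw": 1}, {"xyz": [-19.8, -9.8, 4], "twist": [0, 0, 0], "jaw": 1}, {"xyz": [-19.8, -9.8, 4], "twist": [0, 0, 0], "jaw": 1}])

```text
time_s: 24.57
tool_pos: [0.4435, 0.1726, 0.3167]
tool_rot: [-179.6, 0.2, 92.7]
force: [-1.5, -1.0, -1.6]
grip_width: 0.0277
grasp_force: 33.6
```

```bash
python3 m.py .446 .1758 .2836 92.9
```

```text
[0.4435 0.1726 0.3167] [-179.6    0.2   92.7] 0.027673528316121212 q [ 47.   9. -75. 112.  10.  67. -29.] | xyz [0.31 0.26 3.31] twz -0.2
```

Call:
servo_tool(plan=[{"xyz": [0.3, 0.2, 0], "twist": [0, 0, 0], "jaw": 1}, {"xyz": [0.3, 0.2, 1], "twist": [0, 0, 0], "jaw": 1}, {"xyz": [0.3, 0.2, 1], "twist": [0, 0, 0], "jaw": 1}, {"xyz": [0.3, 0.2, 1], "twist": [0, 0, 0], "jaw": 1}])

```text
time_s: 24.9
tool_pos: [0.4471, 0.179, 0.3106]
tool_rot: [-179.9, -0.1, 93.0]
force: [-0.1, -0.1, -1.8]
grip_width: 0.0278
grasp_force: 33.6
```

```bash
python3 m.py .446 .1758 .2836 92.9
```

```text
[0.4471 0.179  0.3106] [-1.799e+02 -1.000e-01  9.300e+01] 0.027822226807697487 q [ 44.  11. -74. 111.  12.  66. -31.] | xyz [-0.31 -0.12  2.7 ] twz 0.1
```

Call:
servo_tool(plan=[{"xyz": [-0.3, -0.1, 0], "twist": [0, 0, 0], "jaw": 1}, {"xyz": [-0.3, -0.1, 0.8], "twist": [0, 0, 0], "jaw": 1}, {"xyz": [-0.3, -0.1, 1.4], "twist": [0, 0, 0], "jaw": 1}, {"xyz": [-0.3, -0.1, 1.8], "twist": [0, 0, 0], "jaw": 1}, {"xyz": [-0.3, -0.1, 2.1], "twist": [0, 0, 0], "jaw": 1}, {"xyz": [-0.3, -0.1, 2.1], "twist": [0, 0, 0], "jaw": 1}])

```text
time_s: 25.4
tool_pos: [0.446, 0.1751, 0.2889]
tool_rot: [-179.9, -0.0, 92.9]
force: [-0.8, 0.6, -1.5]
grip_width: 0.0277
grasp_force: 33.6
```

Call:
servo_tool(plan=[{"xyz": [0, 0, 0.3], "twist": [0, 0, 0], "jaw": 1}, {"xyz": [0, 0, 0.5], "twist": [0, 0, 0], "jaw": 1}, {"xyz": [0, 0, 0.5], "twist": [0, 0, 0], "jaw": 1}])

```text
time_s: 25.65
tool_pos: [0.4463, 0.1752, 0.2844]
tool_rot: [-180.0, 0.0, 92.9]
force: [-0.4, -0.7, -0.1]
grip_width: 0.0277
grasp_force: 33.6
```

Call:
servo_tool(plan=[{"xyz": [0, 0, 0.1], "twist": [0, 0, 0], "jaw": 1}, {"xyz": [0, 0, 0.1], "twist": [0, 0, 0], "jaw": 0.3}, {"xyz": [0, 0, 0.1], "twist": [0, 0, 0], "jaw": 0.3}, {"xyz": [0, 0, 0.1], "twist": [0, 0, 0], "jaw": 0.3}, {"xyz": [0, 0, 0.1], "twist": [0, 0, 0], "jaw": 0.3}, {"xyz": [0, 0, -1.5], "twist": [0, 0, 0], "jaw": 0.3}, {"xyz": [0, 0, -4.5], "twist": [0, 0, 0], "jaw": 0.3}, {"xyz": [0, 0, -8], "twist": [0, 0, 0], "jaw": 0.3}, {"xyz": [0, 0, -8], "twist": [0, 0, 0], "jaw": 0.3}])

```text
time_s: 26.4
tool_pos: [0.448, 0.1773, 0.3702]
tool_rot: [179.4, 0.0, 92.9]
force: [1.2, 0.6, 0.7]
grip_width: 0.0605
grasp_force: 0.0
```

```bash
python3 m.py .5169 .4616 .254 92.9;python3 m.py .5169 .4616 .254 92.9
```

```text
[0.448  0.1773 0.3702] [179.4   0.   92.9] 0.06052721730344551 q [ 50.   3. -75. 107.   4.  71. -24.] | xyz [28.05  8.31 11.62] twz -0.0
[0.448  0.1773 0.3702] [179.4   0.   92.9] 0.06052721730344551 q [ 50.   3. -75. 107.   4.  71. -24.] | xyz [28.05  8.31 11.62] twz -0.0
```

Call:
servo_tool(plan=[{"xyz": [0, 0, 0], "twist": [0, 0, 7], "jaw": 0.3}, {"xyz": [0, 0, 0], "twist": [0, 0, 14], "jaw": 0.3}, {"xyz": [0, 0, 0], "twist": [0, 0, 21], "jaw": 0.3}, {"xyz": [0, 0, 0], "twist": [0, 0, 28], "jaw": 0.3}, {"xyz": [0, 0, 0], "twist": [0, 0, 30], "jaw": 0.3}, {"xyz": [0, 0, 0], "twist": [0, 0, 30], "jaw": 0.3}])

```text
time_s: 26.9
tool_pos: [0.4464, 0.1754, 0.3648]
tool_rot: [180.0, 0.0, 62.8]
force: [-0.5, 0.4, -0.2]
grip_width: 0.061
grasp_force: 0.0
```

```bash
python3 m.py .5169 .4616 .254 92.9
```

```text
[0.4464 0.1754 0.3648] [180.    0.   62.8] 0.06104935350953986 q [ 47.   3. -73. 108.   3.  71. -53.] | xyz [28.68 -6.81 11.08] twz -30.1
```

Call:
servo_tool(plan=[{"xyz": [3, -0.7, 0], "twist": [0, 0, 0], "jaw": 0.3}, {"xyz": [7, -1.7, 0], "twist": [0, 0, 0], "jaw": 0.3}, {"xyz": [11, -2.6, 0], "twist": [0, 0, 0], "jaw": 0.3}, {"xyz": [15, -3.6, 0], "twist": [0, 0, 0], "jaw": 0.3}, {"xyz": [19, -4.5, 0], "twist": [0, 0, 0], "jaw": 0.3}, {"xyz": [23, -5.5, 0], "twist": [0, 0, 0], "jaw": 0.3}, {"xyz": [26.5, -6.3, 1], "twist": [0, 0, 0], "jaw": 0.3}, {"xyz": [28.7, -6.8, 4], "twist": [0, 0, 0], "jaw": 0.3}, {"xyz": [28.7, -6.8, 5], "twist": [0, 0, 0], "jaw": 0.3}, {"xyz": [28.7, -6.8, 5], "twist": [0, 0, 0], "jaw": 0.3}])

```text
time_s: 27.73
tool_pos: [0.5157, 0.4622, 0.3103]
tool_rot: [-179.8, 0.3, 63.1]
force: [0.1, -0.7, -0.0]
grip_width: 0.0609
grasp_force: 0.0
```

Call:
servo_tool(plan=[{"xyz": [0, 0, 0], "twist": [0, 0, 0], "jaw": 0.3}, {"xyz": [0, 0, 0], "twist": [0, 0, 0], "jaw": 0.3}])

```text
time_s: 27.9
tool_pos: [0.5175, 0.4607, 0.3159]
tool_rot: [179.9, -0.0, 62.8]
force: [-0.3, -0.5, 0.5]
grip_width: 0.061
grasp_force: 0.0
```

```bash
python3 m.py .5169 .4616 .256 63
```

```text
[0.5175 0.4607 0.3159] [179.9  -0.   62.8] 0.06102731798386401 q [ -5.  39. -59.  81.  33.  78. -92.] | xyz [ 0.05 -0.1   5.99] twz -0.2
```

Call:
servo_tool(plan=[{"xyz": [0.05, -0.1, 2], "twist": [0, 0, 0], "jaw": 0.3}, {"xyz": [0.05, -0.1, 4.5], "twist": [0, 0, 0], "jaw": 0.3}, {"xyz": [0.05, -0.1, 5.9], "twist": [0, 0, 0], "jaw": 0.3}, {"xyz": [0.05, -0.1, 5.9], "twist": [0, 0, 0], "jaw": 0.5}, {"xyz": [0.05, -0.1, 5.9], "twist": [0, 0, 0], "jaw": 1}, {"xyz": [0.05, -0.1, 5.9], "twist": [0, 0, 0], "jaw": 1}, {"xyz": [0.05, -0.1, 5.9], "twist": [0, 0, 0], "jaw": 1}, {"xyz": [0.05, -0.1, 5.9], "twist": [0, 0, 0], "jaw": 1}, {"xyz": [0.05, -0.1, 5.9], "twist": [0, 0, 0], "jaw": 1}, {"xyz": [0.05, -0.1, 5.9], "twist": [0, 0, 0], "jaw": 1}], newtons=28)

```text
time_s: 28.73
tool_pos: [0.5166, 0.4627, 0.2569]
tool_rot: [179.9, -0.1, 62.8]
force: [0.2, -0.3, 3.3]
grip_width: 0.0297
grasp_force: 26.8
```

Call:
servo_tool(plan=[{"xyz": [0, 0, 0], "twist": [0, 0, 0], "jaw": 1}, {"xyz": [0, 0, 0], "twist": [0, 0, 0], "jaw": 1}, {"xyz": [0, 0, -1], "twist": [0, 0, 0], "jaw": 1}, {"xyz": [0, 0, -3], "twist": [0, 0, 0], "jaw": 1}, {"xyz": [0, 0, -6], "twist": [0, 0, 0], "jaw": 1}, {"xyz": [0, 0, -9], "twist": [0, 0, 0], "jaw": 1}, {"xyz": [0, 0, -12.5], "twist": [0, 0, 0], "jaw": 1}, {"xyz": [0, 0, -15], "twist": [0, 0, 0], "jaw": 1}, {"xyz": [0, 0, -15], "twist": [0, 0, 0], "jaw": 1}, {"xyz": [0, 0, -15], "twist": [0, 0, 0], "jaw": 1}])

```text
time_s: 29.57
tool_pos: [0.5155, 0.4633, 0.4073]
tool_rot: [180.0, -0.1, 62.9]
force: [-0.6, 0.4, -1.4]
grip_width: 0.03
grasp_force: 25.9
```

```bash
python3 m.py .4502 .0936 .258 63
```

```text
[0.5155 0.4633 0.4073] [ 1.80e+02 -1.00e-01  6.29e+01] 0.02998650147420885 q [ -6.  36. -61.  74.  31.  87. -90.] | xyz [-35.88  11.03  14.93] twz -0.1
```

Call:
servo_tool(plan=[{"xyz": [-1.5, 0.5, 0], "twist": [0, 0, 0], "jaw": 1}, {"xyz": [-5, 1.5, 0], "twist": [0, 0, 0], "jaw": 1}, {"xyz": [-9, 2.8, 0], "twist": [0, 0, 0], "jaw": 1}, {"xyz": [-13, 4, 0], "twist": [0, 0, 0], "jaw": 1}, {"xyz": [-17, 5.2, 0], "twist": [0, 0, 0], "jaw": 1}, {"xyz": [-21, 6.5, 0], "twist": [0, 0, 0], "jaw": 1}, {"xyz": [-25, 7.7, 0], "twist": [0, 0, 0], "jaw": 1}, {"xyz": [-29, 8.9, 0], "twist": [0, 0, 0], "jaw": 1}, {"xyz": [-32, 9.8, 0], "twist": [0, 0, 0], "jaw": 1}, {"xyz": [-34.5, 10.6, 0], "twist": [0, 0, 0], "jaw": 1}])

```text
time_s: 30.4
tool_pos: [0.452, 0.1023, 0.4035]
tool_rot: [-179.9, 0.2, 62.5]
force: [1.0, -0.2, -2.2]
grip_width: 0.0303
grasp_force: 25.9
```

Call:
servo_tool(plan=[{"xyz": [-1.4, 0.4, 0], "twist": [0, 0, 0], "jaw": 1}, {"xyz": [-1.4, 0.4, 0], "twist": [0, 0, 0], "jaw": 1}, {"xyz": [-1.4, 0.4, 0], "twist": [0, 0, 0], "jaw": 1}, {"xyz": [-1.4, 0.4, 0], "twist": [0, 0, 0], "jaw": 1}, {"xyz": [-1.4, 0.4, 0], "twist": [0, 0, 0], "jaw": 1}])

```text
time_s: 30.82
tool_pos: [0.45, 0.0946, 0.4053]
tool_rot: [-179.9, -0.1, 63.0]
force: [0.0, 1.0, -1.6]
grip_width: 0.0301
grasp_force: 25.9
```

```bash
python3 m.py .4502 .0936 .259 63; python3 w.py w10
```

```text
[0.45   0.0946 0.4053] [-1.799e+02 -1.000e-01  6.300e+01] 0.03008095401999016 q [ 60.  -8. -68. 107.  -8.  76. -33.] | xyz [-0.08  0.06 14.63] twz 0.0
30.8667 [0.4501 0.0946 0.4054] [-1.7991e+02 -6.0000e-02  6.3060e+01] [ 59.6017377   -7.99822496 -68.17215313 106.88835652  -7.73971118
  76.26305856 -33.46506752] cam [0.484 0.164 0.386] [-0.128 -0.248 -0.96 ] [[297.31863964   0.         251.17561009]
 [  0.         297.31863964 189.08763001]
 [  0.           0.           1.        ]]
```

View pics/w10.png

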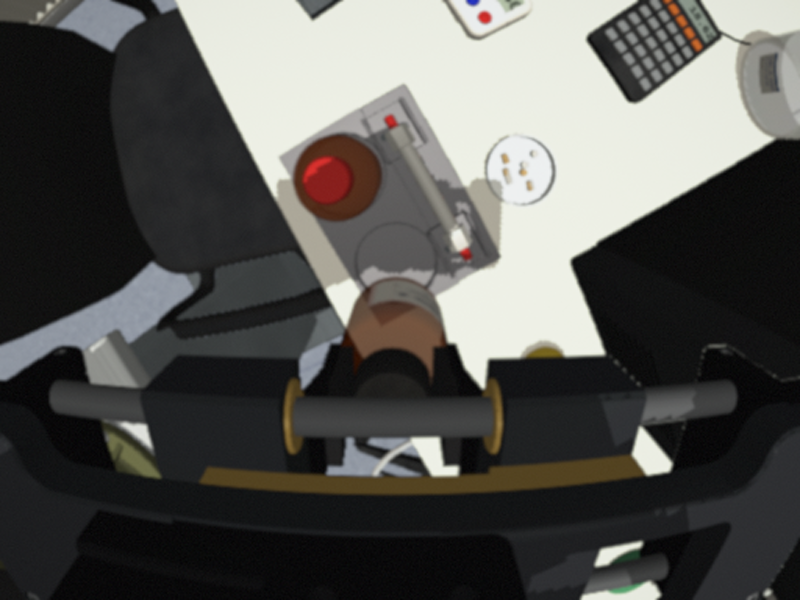

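The large bottle stands in its well at (335,180) and the short column lies in the cradle. The small bottle hangs upright in front of its well at (397,258). I'll lower it.

Call:
servo_tool(plan=[{"xyz": [-0.1, 0, 2], "twist": [0, 0, 0], "jaw": 1}, {"xyz": [-0.1, 0, 5], "twist": [0, 0, 0], "jaw": 1}, {"xyz": [-0.1, 0, 8.5], "twist": [0, 0, 0], "jaw": 1}, {"xyz": [-0.1, 0, 11.5], "twist": [0, 0, 0], "jaw": 1}, {"xyz": [-0.1, 0, 13], "twist": [0, 0, 0], "jaw": 1}, {"xyz": [-0.1, 0, 13.7], "twist": [0, 0, 0], "jaw": 1}, {"xyz": [-0.1, 0, 14], "twist": [0, 0, 0], "jaw": 1}, {"xyz": [-0.1, 0, 14], "twist": [0, 0, 0], "jaw": 1}, {"xyz": [-0.1, 0, 14], "twist": [0, 0, 0], "jaw": 1}])

```text
time_s: 31.62
tool_pos: [0.4504, 0.0927, 0.2669]
tool_rot: [179.9, -0.1, 62.9]
force: [0.7, 0.0, -0.7]
grip_width: 0.03
grasp_force: 25.9
```

Call:
servo_tool(plan=[{"xyz": [0, 0, 0.3], "twist": [0, 0, 0], "jaw": 1}, {"xyz": [0, 0, 0.5], "twist": [0, 0, 0], "jaw": 1}, {"xyz": [0, 0, 0.5], "twist": [0, 0, 0], "jaw": 1}, {"xyz": [0, 0, 0.5], "twist": [0, 0, 0], "jaw": 1}])

```text
time_s: 31.95
tool_pos: [0.4498, 0.092, 0.261]
tool_rot: [180.0, 0.0, 62.8]
force: [-0.3, -1.1, -1.4]
grip_width: 0.0304
grasp_force: 25.9
```

Another 2 mm down, then release and rise.

Call:
servo_tool(plan=[{"xyz": [0, 0, 0.2], "twist": [0, 0, 0], "jaw": 1}, {"xyz": [0, 0, 0.2], "twist": [0, 0, 0], "jaw": 1}, {"xyz": [0, 0, 0.2], "twist": [0, 0, 0], "jaw": 0.35}, {"xyz": [0, 0, 0.2], "twist": [0, 0, 0], "jaw": 0.35}, {"xyz": [0, 0, 0.2], "twist": [0, 0, 0], "jaw": 0.35}, {"xyz": [0, 0, 0.2], "twist": [0, 0, 0], "jaw": 0.35}, {"xyz": [0, 0, -1.5], "twist": [0, 0, 0], "jaw": 0.35}, {"xyz": [0, 0, -4.5], "twist": [0, 0, 0], "jaw": 0.35}, {"xyz": [0, 0, -8.5], "twist": [0, 0, 0], "jaw": 0.35}, {"xyz": [0, 0, -12], "twist": [0, 0, 0], "jaw": 0.35}])

```text
time_s: 32.78
tool_pos: [0.4495, 0.093, 0.3819]
tool_rot: [-179.9, -0.1, 63.0]
force: [0.2, -1.5, -0.4]
grip_width: 0.0565
grasp_force: 0.0
```

Call:
servo_tool(plan=[{"xyz": [0, 0, -2], "twist": [0, 0, 0], "jaw": 0.35}, {"xyz": [0, 0, -2], "twist": [0, 0, 0], "jaw": 0.35}, {"xyz": [0, 0, -2], "twist": [0, 0, 0], "jaw": 0.35}, {"xyz": [0, 0, -2], "twist": [0, 0, 0], "jaw": 0.35}])

```text
time_s: 33.12
tool_pos: [0.4494, 0.092, 0.3999]
tool_rot: [-179.9, 0.1, 62.9]
force: [0.2, 0.9, 1.5]
grip_width: 0.0568
grasp_force: 0.0
```

```bash
python3 - <<'E'
from h import *
# cap positions: red by colour, black small cap by dark pixels near prediction, in all three cameras
c=env.read_camera('wrist');np.savez('pics/y.npz',K=c['camera_matrix'],R=c['R'],t=c['t']);im=c['img'].astype(int)
def big(m):
    n,l,s,ce=cv2.connectedComponentsWithStats(m.astype('uint8'));k=1+np.argmax(s[1:,4]);return ce[k],s[k]
ce,s=big((im[:,:,0]>110)&(im[:,:,1]<60)&(im[:,:,2]<60));print('red wrist',s,fray('y',ce*S,.111))
for n in('scene','side'):
    c=env.read_camera(n);im=c['img'].astype(int)
    for nm,X,f in(('large',[.4457,.1757,.107],lambda w:(w[:,:,0]>110)&(w[:,:,1]<70)),('small',[.4497,.0930,.087],lambda w:w.max(2)<55)):
        p=proj(c,X)[0];u,v=p.astype(int);w=im[v-12:v+13,u-12:u+13];ce,s=big(f(w));print(n,nm,'pred',p.round(1),'seen',ce+[u-12,v-12],s)
    print(im[v+8:v+40:4,u].tolist())
E
```

```text
red wrist [191  96  31  31 739] [0.4451 0.1746 0.111 ]
scene large pred [242.3 214.8] seen [242.46296296 212.48148148] [  7   5  12  12 108]
scene small pred [267.7 200.4] seen [268.38613861 200.05940594] [  8   6  11  12 101]
[[81, 44, 26], [80, 45, 29], [60, 33, 21], [58, 35, 22], [58, 36, 25], [82, 79, 80], [80, 78, 79], [71, 69, 69]]
side large pred [262.3 196.4] seen [262.64227642 196.2195122 ] [  7   7  13  12 123]
side small pred [277.4 187.1] seen [278.00892857 186.9375    ] [  8   7  11  11 112]
[[133, 89, 66], [138, 90, 64], [84, 56, 45], [71, 49, 39], [71, 50, 40], [69, 46, 38], [65, 47, 39], [84, 79, 79]]
```

Both caps are within about 2 mm of where they stood, and the arm is clear, so I'm handing in.

```bash
python3 -c "
from cell import env
print(env.sign_off())"
```

```text
the job is handed in; nothing more can be done
None
```

I handed the job in at 33 s on the robot's clock (no verdict came back): the long column is in the stand's free place, the short column is in the rack's cradle, and both bottles are upright in their own wells, within about 2 mm of where they started by the last camera check.

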